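# Pin the loose sample carousel to its drive

## Task

Lock the loose carousel disc to the drive plate under it with the red-capped locking pin: put the pin through the hole in the disc, then turn the disc with the pin in it, pressed down only lightly, until you feel the pin find the drive plate's hidden hole, which is somewhere near the orange mark. Press the pin gently past its spring catch until its shoulder is flush on the disc, and let go. Never force or jam the pin, and leave the grey-capped spare and everything else on the bench as it is.

Things in the scene. Friction and masses are not known exactly. Their poses are not given: they have to be found in the camera images.
- tub: Grey round instrument tub fixed to the bench, 210 mm across, 50 mm high; origin on the bench under the spindle axis, z up. Its +x axis points to the orange mark (a 16 x 9 mm block on the rim). It carries the loose disc and, hidden under the disc, the drive plate. The drive plate's bore is 42 mm from the axis, in an UNMEASURED direction anywhere within 0.7 rad either side of the mark.
- spindle (a point): Point on the vertical spindle axis level with the disc's upper face, 56 mm above the bench. The stiff drive plate's flat face is 12 mm lower, 44 mm above the bench; it does not turn by hand. Its one bore is 11.5 mm wide, 26 mm deep, open below. A spring ball in the bore's wall stops the pin about 7 mm down; a push of 2 to 8 N gets it past.
- disc_hole (a point): Centre of the mouth of the hole in the loose disc's upper face, 56 mm above the bench, 42 mm from the spindle axis; x points outward, z up. The hole is 11.5 mm wide, through 10 mm; the drive plate is 2 mm below. The disc is 184 mm across with a white rim 2 mm higher and a hub 30 mm across, 12 mm high. Six amber vials fixed on it, away from the hole (75 mm or more), stand 31 mm high.
- disc (a joint): Angle of the loose disc about the vertical spindle, rad, anticlockwise from above; at 0 its hole points to the orange mark. It starts between 1.2 and 2.8, turns freely either way, all round, with about 0.03 N m of friction.
- pin: Locking pin with red cap, hanging upright in the blue stand at first; 82 mm long, 50 to 85 g; origin at the centre of its foot, z up. Steel shank 10 mm thick from 0 to 34 mm, tapering to 6 mm in the lowest 4; shoulder 20 mm across from 34 to 38 mm; red grip 12 mm thick from 38 to 82 mm. Home: shoulder on the disc, foot 34 mm below the disc's top. On the drive plate: foot 12 mm below it.
- pin_tip (a point): Centre of the pin's foot (same place and axes as the pin's origin). A load of more than 60 N between the pin and the instrument (all its contacts added up) spoils it: press with 10 N or so at most, and touch down slowly.
- pin_grip (a point): Point on the pin's axis 64 mm above its foot, in the red grip: a good height to grasp it.
- spare: Spare pin with the grey cap for another instrument, same shape but with a 20 mm shank (68 mm long); origin at the centre of its foot. Leave it in the stand.
- stand: Blue plastic pin stand fixed to the bench, 50 mm (x) by 120 mm (y), 40 mm high; origin at the centre of its underside. Two through holes 12 mm wide at y = -30 and +30 mm; a pin hangs in each by its shoulder on the stand's top (the red one's foot 6 mm above the bench), and either may be in either hole.
- vial_a: Small amber vial, 24 mm across, 50 mm high; bystander. Origin under its centre.
- vial_b: Amber vial, 28 mm across, 60 mm high; bystander. Origin under its centre.
- vial_c: Small amber vial, 24 mm across, 50 mm high; bystander. Origin under its centre.
- jar: Clear jar, 64 mm across, 75 mm high; bystander. Origin under its centre.
- mouse: Black computer mouse, about 90 x 60 x 34 mm; bystander. Origin underneath.
- tray_vial: Amber tube, 22 mm across, 45 mm high, standing in the clear tray (140 x 200 x 50 mm, fixed beyond the instrument); bystander. Origin under its centre.

How it is judged:
On the way, in this order (a step that is already met when the one before it is completed fails the run):
1. the pin is in the disc's hole, its foot at least 6 mm below the disc's upper face (horizontal distance between pin_tip and disc_hole below 0.004 m and z of pin_tip in the frame of disc_hole below -0.006 m), for 0.2 s.
2. the disc has been turned and the pin has found the drive plate's bore (foot at least 16.5 mm below the disc's upper face) (horizontal distance between pin_tip and disc_hole below 0.004 m and z of pin_tip in the frame of disc_hole below -0.0165 m), for 0.1 s.
At the end, for the whole second after the job is handed in: The red-capped pin stands upright (within 0.1 rad) through the disc's hole and in the drive plate's bore, its shoulder flush on the disc (within 2.5 mm), at rest and released (horizontal distance between pin_tip and disc_hole below 0.004 m and z of pin_tip in the frame of disc_hole below -0.0315 m and angle between pin's own z axis and vertical below 0.1 rad and linear speed of pin below 0.02 m/s and contact force between the fingers and pin below 0.05 N); the robot touches nothing.
It fails at once if the pin was forced: more than 60 N between the pin and the instrument (contact force between pin and tub above 60 N).
It fails at once if the instrument was knocked: more than 25 N between the fingers and the instrument (contact force between the fingers and tub above 25 N).
It fails at once if the spare pin was moved more than 20 mm (distance of spare from where it was at the start of the episode above 0.02 m).
It fails at once if a bystander was moved more than 20 mm (distance of any of vial_a, vial_b, vial_c, jar, mouse, tray_vial from where it was at the start of the episode above 0.02 m).
It also fails if it takes over 72 s, if anything falls off the work surface, if the arm or the gripper's body presses on something with over 40 N, if the wrist force passes 120 N, or if a joint passes its speed limit or range.

## Robot

A 7-joint arm with a two-finger parallel gripper is mounted at the origin on the work surface. World frame = base frame: x ahead of the robot, y to its left, z up, the work surface at z = 0. Lengths are in m, angles in rad, forces in N, time in s.
With the tool pointing down it reaches from about 0.425 to 0.8 m from the base axis. Payload 8.3 kg.
Tool frame: the origin (TCP) lies between the finger pads; the fingertips stand 17 mm ahead of it and the grasp point (between the pads) lies 2 mm behind it; z points along the fingers, y is the direction in which the jaws open and shut (so a half turn about z gives the same grasp; the last joint's range is limited). The gripper opens to 85 mm and grips with 20 to 120 N. Pads are 22 mm wide; open, the fingers measure 114 mm over their backs; the gripper's body (76 mm by 85 mm) begins 54 mm behind the grasp point. The pads swing forward as they close: fully open they stand 13 mm farther back than shut.
Start: joints at [-1.184, 0.383, 0.016, 1.37, -0.006, 1.388, -0.046], TCP at [0.272, 0.563, 0.248] pointing down, gripper open.
Joint ranges: [-2.95, 2.95], [-0.25, 2.06], [-1.52, 1.56], [0.18, 2.33], [-1.44, 4.58], [0.02, 2.06], [-3.01, 3.01]. Speed limits (rad/s): [2.39, 2.39, 3.01, 3.01, 3.14, 3.14, 3.14].

## Interface

Orientations are given as [roll, pitch, yaw] about the fixed x, y, z axes, in that order (R = Rz(yaw) Ry(pitch) Rx(roll)).
In Python, from cell import bot gives the robot as it stands. The module is installed in compiled form; this text tells all that it offers.
- The arm moves only by the tool servo_tool, never from a script. Its argument "series" is a list of rows, each a list of 6 numbers: the shift along the tool's x, y, z scaled (see below), then the turn, a rotation vector about the tool's x, y, z scaled (see below). A call has 1 to 10 rows; each row shifts and turns the pose as measured when the row begins, along the tool's axes as they then stand; what a row does not reach is not made up. The controller multiplies each number of a shift by 20 mm and each number of a turn by 4 degrees. A row lasts 1/8 s, in which the tool goes at most 62.5 mm and 10.7 degrees, less where a joint would pass 70% of its speed; a pose out of reach is approached as far as the arm can. A call with a number of a shift or a turn outside -1 to 1 is refused whole. A call with a gripper value outside its range is refused whole. "hand" is the closure, from -1 (fully open) to 1 (shut), set as the call begins (left out, the last holds). The fingers move at their own pace and stop on an object; "grip_force" is the grip in N (left out, the last holds). Time passes only in rows, so rows that do not move let the fingers close. It gives the time, the measured TCP pose, the force and the opening at its end, in the units of the state.
- bot.state(): the state, without advancing time (a new reading comes with each control period).
- bot.camera(name): name is "scene" or "top" or "wrist"; returns the picture (400x640x3 uint8, blue, green, red); there is no depth.
- bot.camera_params(name): a dict with "K" (3x3 intrinsics, pixels), "cam_to_world" (4x4, takes a point from camera to world coordinates). Camera axes: x right, y down, z forward; pixel columns grow to the right and rows downward; lengths in m; the calibration is good to about 2 mm. The wrist camera is an equidistant fisheye: a pixel r from the principal point sees the ray r / f radians off the axis. A picture is of the moment at which its call begins: read the wrist's pose just before it. camera_params takes no time and is no camera call; for the wrist camera it gives the pose at the moment of the call.
- bot.sign_off(): hands the job in, once; it reports no verdict.
The state is a dict: "time_s": time; "joints": joint angles; "joint_velocities": joint speeds; "tau": joint torques, N m; "tool_pos": TCP position; "tool_rot": TCP orientation; "wrist_force": force on the tool from outside, world axes, zero at the start; "torque": the same for the moment, N m; "grip_width": finger opening in m.
Only numpy, scipy, OpenCV 4.12 (cv2) and the standard library are available. Lean on these libraries where they do the work, as an engineer would, in place of code of your own. Each camera call takes 0.05 s, during which the arm holds its last target.

## Working session

There is one attempt and no reset: what is moved stays moved. The work goes in short steps, Python scripts to look and compute and a tool call to move; the robot and the scene stay as the last step left them, time stands still between calls to the robot, and variables do not carry over. Pictures are saved under pics/ and viewed, and the job is handed in when it is done.

Besides the shell and the picture viewer there is one more tool, called after ">>>" as name(argument=value, ...), one argument or row to a line, values as JSON. servo_tool: Moves the arm, as the interface text tells. Its arguments: {"type":"object","properties":{"series":{"type":"array"},"hand":{"type":"number"},"grip_force":{"type":"number"}},"required":["series"]}

```bash
mkdir -p pics; ls; python3 - <<'E'
from cell import bot
import cv2
print(bot.state())
for n in("scene","top","wrist"):
    p=bot.camera_params(n);print(n,p)
    cv2.imwrite(f"pics/{n}0.png",bot.camera(n))
E
```

```text
pics
{'time_s': 0.0, 'joints': array([-1.18387509,  0.38425431,  0.01639402,  1.37118321, -0.00627146,
        1.38819672, -0.04647228]), 'joint_velocities': array([ 0.00183637, -0.00045461,  0.00138162, -0.00020602,  0.00024375,
        0.00074666,  0.00183251]), 'tau': array([-8.87652113e-04, -6.27587128e+01,  8.44336990e-01, -3.71829307e+01,
        1.67641311e-02,  1.42318316e-02,  6.43119051e-05]), 'tool_pos': array([0.27153105, 0.56240208, 0.24725578]), 'tool_rot': array([-3.13960253e+00,  7.29683304e-05,  2.69184940e+00]), 'wrist_force': array([-0.32880118, -0.19337438,  0.28009177]), 'torque': array([-0.01254491, -0.00405084, -0.00121617]), 'grip_width': 0.08542129938123429}
scene {'K': array([[415.05546945,   0.        , 318.85243732],
       [  0.        , 415.05546945, 196.31580406],
       [  0.        ,   0.        ,   1.        ]]), 'cam_to_world': array([[ 0.7567273 ,  0.43070281, -0.49179151,  1.09042846],
       [ 0.65332977, -0.47191287,  0.59199532, -0.69056699],
       [ 0.0228913 , -0.76928105, -0.63850032,  0.77681225],
       [ 0.        ,  0.        ,  0.     
[... 176 characters left out ...]
     ]]), 'cam_to_world': array([[ 0.00353666, -0.98191794,  0.18927401,  0.31976946],
       [-0.99998102, -0.00251763,  0.00562406, -0.01694356],
       [-0.00504584, -0.18929031, -0.9819082 ,  1.26313855],
       [ 0.        ,  0.        ,  0.        ,  1.        ]])}
wrist {'K': array([[309.70691629,   0.        , 325.42740734],
       [  0.        , 309.70691629, 202.2037237 ],
       [  0.        ,   0.        ,   1.        ]]), 'cam_to_world': array([[ 0.43480167,  0.85774678,  0.27425895,  0.20146   ],
       [ 0.90052235, -0.41324958, -0.13521938,  0.59596663],
       [-0.00264659,  0.30576993, -0.95210175,  0.37326734],
       [ 0.        ,  0.        ,  0.        ,  1.        ]])}
```

View pics/scene0.png

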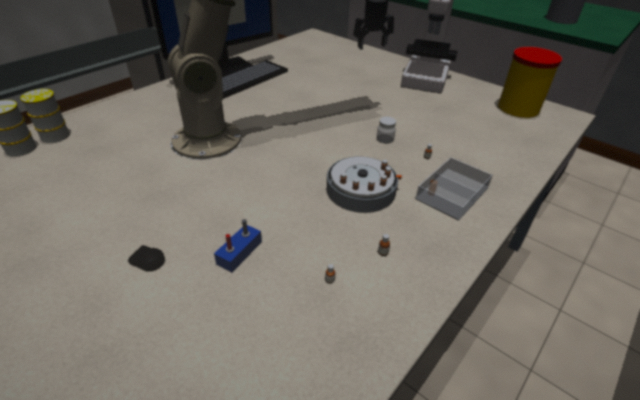

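View pics/top0.png

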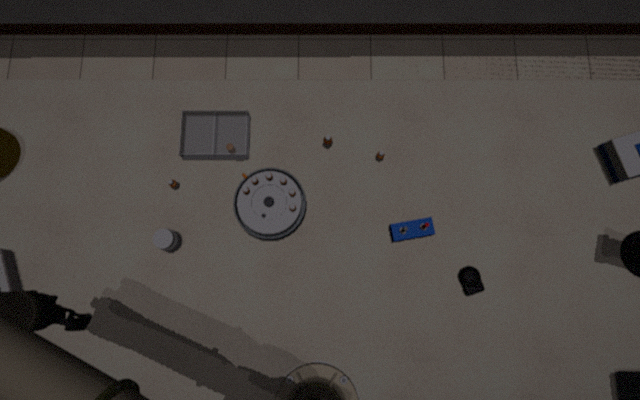

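View pics/wrist0.png

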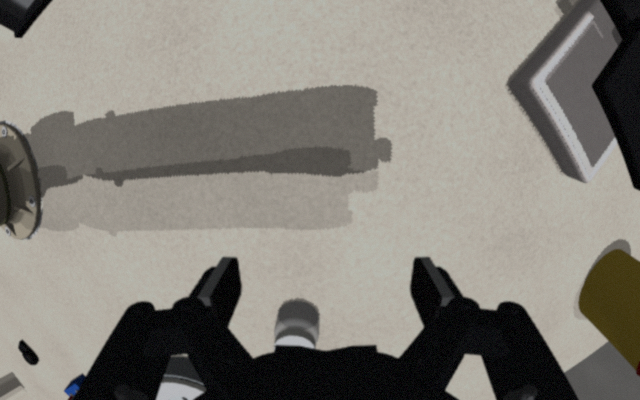

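The scene view shows the blue stand at (238,247), with the red cap at (228,240). The top view shows the tub near (270,203), the orange mark near (245,177), the hole near (263,215) and the red cap near (424,226). I'll zoom in and measure next.

```bash
cat > h.py <<'E'
from cell import bot
import cv2, numpy as np
from scipy.spatial.transform import Rotation as R
def ray(P,u,v,fish=False):
    K=P["K"];T=P["cam_to_world"]
    x=(u-K[0,2])/K[0,0];y=(v-K[1,2])/K[1,1]
    if fish:
        t=np.hypot(x,y);s=np.sin(t)/t if t>1e-9 else 1
        d=np.array([x*s,y*s,np.cos(t)])
    else: d=np.array([x,y,1.])
    return T[:3,3],T[:3,:3]@d
def onz(P,u,v,z,fish=False):
    o,d=ray(P,u,v,fish); return o+d*(z-o[2])/d[2]
def proj(P,X,fish=False):
    K=P["K"];T=P["cam_to_world"];c=T[:3,:3].T@(np.asarray(X)-T[:3,3])
    if fish:
        r=np.hypot(c[0],c[1]);t=np.arctan2(r,c[2]);a=c[:2]/r*t
    else:a=c[:2]/c[2]
    return a*K[0,0]+K[:2,2]
E
python3 - <<'E'
from h import *
im=cv2.imread("pics/top0.png")
c=im[155:255,220:320];d=im[205:255,380:450]
cv2.imwrite("pics/c1.png",cv2.convertScaleAbs(cv2.resize(c,(600,600),interpolation=cv2.INTER_CUBIC),alpha=2))
cv2.imwrite("pics/c2.png",cv2.convertScaleAbs(cv2.resize(d,(700,500),interpolation=cv2.INTER_CUBIC),alpha=2))
P=bot.camera_params("top")
for n,u,v,z in[("tub",270,203,.056),("hole",263,215,.056),("mark",245,177,.05),("hub",268.5,202,.068),("redtop",424,226,.118),("greytop",403,229.5,.1),("stand",412,230,.04)]:
    print(n,onz(P,u,v,z).round(4))
E
```

```text
tub [0.5577 0.1344 0.056 ]
hole [0.523  0.1534 0.056 ]
mark [0.6356 0.2097 0.05  ]
hub [0.5582 0.1372 0.068 ]
redtop [ 0.4839 -0.2869  0.118 ]
greytop [ 0.4767 -0.2339  0.1   ]
stand [ 0.4835 -0.2707  0.04  ]
```

View pics/c1.png

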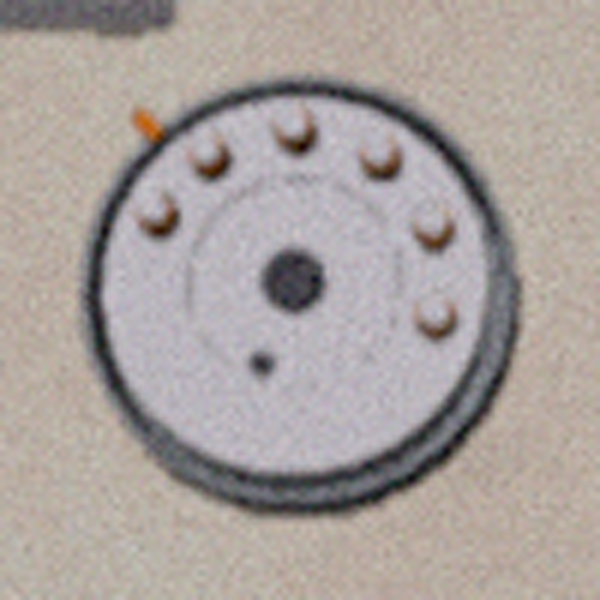

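View pics/c2.png

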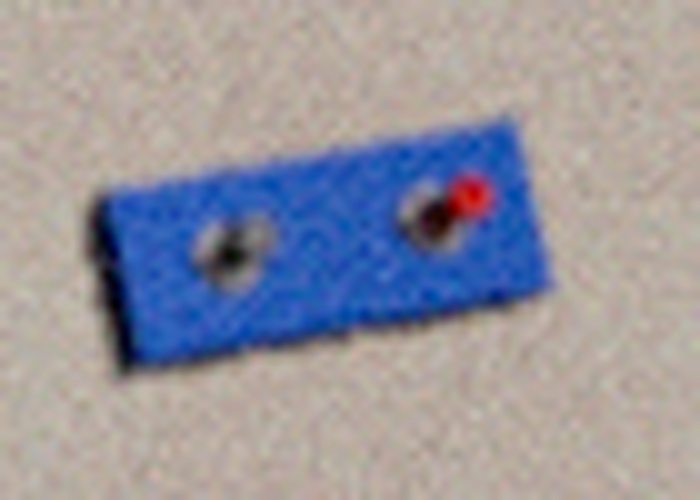

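The crops show the disc with its hub at crop (293,281), hole at (262,364) and mark at (148,124), and the red cap at (472,195) in the stand crop. I'll refine these with masks.

```bash
python3 - <<'E'
from h import *
im=cv2.imread("pics/top0.png").astype(int)
P=bot.camera_params("top");S=bot.camera_params("scene")
b,g,r=im[...,0],im[...,1],im[...,2]
def blob(m,box):
    u0,v0,u1,v1=box;mm=np.zeros(m.shape,bool);mm[v0:v1,u0:u1]=m[v0:v1,u0:u1]
    v,u=np.nonzero(mm);return u.mean(),v.mean(),len(u)
# red cap
m=(r>80)&(g<50)
u,v,n=blob(m,(380,205,450,255));print("redtop",u,v,n,onz(P,u,v,.085))
# orange
m=(r-b>60)&(r>80)
u,v,n=blob(m,(236,168,250,182));print("mark",u,v,n,onz(P,u,v,.05))
# dark hub, hole
gr=im.mean(2)
m=gr<70
u,v,n=blob(m,(258,193,278,209));print("hub",u,v,n,onz(P,u,v,.068))
m=gr<75
u,v,n=blob(m,(258,211,269,220));print("hole",u,v,n,onz(P,u,v,.055))
# disc ellipse
m=((gr>95)).astype(np.uint8)
box=np.zeros_like(m);box[160:240,232:306]=1
# flood region containing (290,225)
lab=cv2.connectedComponents(m,connectivity=4)[1]
mm=(lab==lab[222,285]).astype(np.uint8);print(mm.sum())
c=max(cv2.findContours(mm,cv2.RETR_EXTERNAL,cv2.CHAIN_APPROX_NONE)[0],key=len)
hull=cv2.convexHull(c);e=cv2.fitEllipse(hull);print(e,onz(P,*e[0],.058))
# stand
m=((b>r+40)&(b>60)).astype(np.uint8)
c=max(cv2.findContours(m[205:255,380:450],cv2.RETR_EXTERNAL,cv2.CHAIN_APPROX_NONE)[0],key=len)+[380,205]
q=cv2.minAreaRect(c);print(q,onz(P,*q[0],.04));bx=cv2.boxPoints(q);
W=[onz(P,*x,.04) for x in bx];print(np.round(W,4))
sc=cv2.imread("pics/scene0.png").astype(int);b,g,r=sc[...,0],sc[...,1],sc[...,2]
u,v,n=blob((r>70)&(g<45)&(b<60),(200,215,260,260));print("scene red",u,v,n)
o,d=ray(S,u,v);print([ (o+d*(z-o[2])/d[2]).round(4) for z in(.06,.066,.07)])
cr=sc[140:270,180:430].astype(np.uint8);cv2.imwrite("pics/c3.png",cv2.convertScaleAbs(cv2.resize(cr,(750,390),interpolation=cv2.INTER_CUBIC),alpha=2))
E
```

```text
redtop 427.0 224.28571428571428 7 [ 0.49341902 -0.30313721  0.085     ]
mark 244.125 175.25 8 [0.64085127 0.21242791 0.05      ]
hub 268.4479166666667 201.33333333333334 96 [0.56017052 0.13740345 0.068     ]
hole 263.2352941176471 215.23529411764707 17 [0.52248972 0.15282671 0.055     ]
255632Traceback (most recent call last):
  File "<stdin>", line 27, in <module>
cv2.error: OpenCV(4.12.0) /io/opencv/modules/imgproc/src/shapedescr.cpp:361: error: (-201:Incorrect size of input array) There should be at least 5 points to fit the ellipse in function 'fitEllipseNoDirect'
```

```bash
python3 - <<'E'
from h import *
im=cv2.imread("pics/top0.png").astype(int)
P=bot.camera_params("top");S=bot.camera_params("scene")
b,g,r=im[...,0],im[...,1],im[...,2]
gr=im.mean(2)
def blob(m,box):
    u0,v0,u1,v1=box;mm=np.zeros(m.shape,bool);mm[v0:v1,u0:u1]=m[v0:v1,u0:u1]
    v,u=np.nonzero(mm);return u.mean(),v.mean(),len(u)
print(gr[222,280:312].round())
m=((gr>80)).astype(np.uint8)
lab=cv2.connectedComponents(m,connectivity=4)[1]
mm=(lab==lab[222,285]).astype(np.uint8);print(mm.sum())
c=max(cv2.findContours(mm,cv2.RETR_EXTERNAL,cv2.CHAIN_APPROX_NONE)[0],key=len)
hull=cv2.convexHull(c)
if len(hull)>5:
  e=cv2.fitEllipse(hull);print(e,onz(P,*e[0],.058))
m=((b>r+30)&(b>50)).astype(np.uint8)
c=max(cv2.findContours(m[205:255,380:450],cv2.RETR_EXTERNAL,cv2.CHAIN_APPROX_NONE)[0],key=len)+[380,205]
q=cv2.minAreaRect(c);print(q,onz(P,*q[0],.04));bx=cv2.boxPoints(q);
W=[onz(P,*x,.04) for x in bx];print(np.round(W,4))
sc=cv2.imread("pics/scene0.png").astype(int);b,g,r=sc[...,0],sc[...,1],sc[...,2]
u,v,n=blob((r>70)&(g<45)&(b<60),(200,215,260,260));print("scene red",u,v,n)
o,d=ray(S,u,v);print([ (o+d*(z-o[2])/d[2]).round(4) for z in(.06,.066,.07)])
cr=sc[140:270,180:430].astype(np.uint8);cv2.imwrite("pics/c3.png",cv2.convertScaleAbs(cv2.resize(cr,(750,390),interpolation=cv2.INTER_CUBIC),alpha=2))
E
```

```text
[89. 89. 97. 88. 93. 93. 95. 92. 94. 95. 94. 90. 83. 62. 41. 26. 47. 64.
 67. 48. 27. 35. 68. 83. 90. 84. 84. 86. 86. 87. 85. 85.]
2681
((268.665283203125, 202.06011962890625), (61.02354431152344, 63.55923843383789), 68.68658447265625) [0.56007187 0.1380195  0.058     ]
((412.3263854980469, 228.7274932861328), (17.508747100830078, 41.873329162597656), 79.87532806396484) [ 0.48714157 -0.2717179   0.04      ]
[[ 0.5012 -0.209   0.04  ]
 [ 0.5228 -0.3276  0.04  ]
 [ 0.4732 -0.3342  0.04  ]
 [ 0.4518 -0.2164  0.04  ]]
scene red 227.71428571428572 236.14285714285714 7
[array([ 0.4743, -0.2876,  0.06  ]), array([ 0.4794, -0.291 ,  0.066 ]), array([ 0.4829, -0.2932,  0.07  ])]
```

View pics/c3.png

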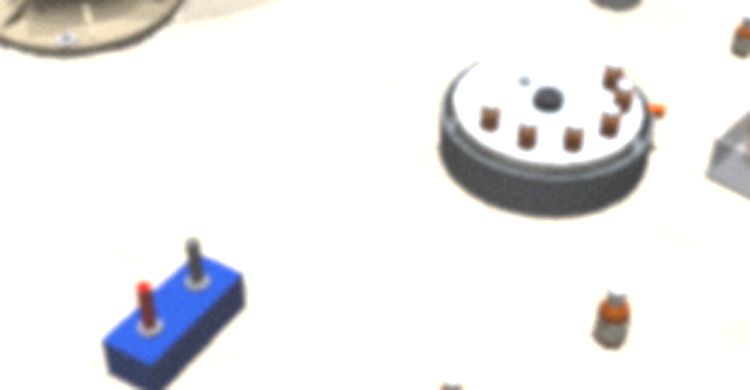

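Measured, with the sizes agreeing:

| Item | Position (m) or angle | Check |
|---|---|---|
| Spindle | (0.560, 0.138) | – |
| Mark direction | about 0.75 rad | – |
| Hole | (0.522, 0.153) | 41 mm from the axis |
| Red pin | (0.493, -0.302) | – |

I'll move while turning the tool.

>>> servo_tool(
  series=[
    [-1,0,0,0,0,1],
    [-1,0,0,0,0,1],
    [-1,0,0,0,0,1],
    [-1,0,0,0,0,1],
    [-1,0,0,0,0,1],
    [-1,0,0,0,0,1],
    [-1,0,0,0,0,1],
    [-1,0,0,0,0,1],
    [-1,0,0,0,0,1],
    [-1,0,0,0,0,1],
  ],
  hand=-1,
  grip_force=40,
)

```text
time_s: 1.4
tool_pos: [0.4201, 0.4134, 0.2473]
tool_rot: [-3.14, 0.002, 1.942]
wrist_force: [0.0, 0.1, -0.5]
grip_width: 0.0849
```

>>> servo_tool(
  series=[
    [-1,0.4,0,0,0,1],
    [-1,0.4,0,0,0,1],
    [-1,0.4,0,0,0,0.75],
    [-1,0.4,0,0,0,0],
    [-1,0.4,0,0,0,0],
    [-1,0.4,0,0,0,0],
    [-1,0.4,0,0,0,0],
    [-1,0.4,0,0,0,0],
    [-1,0.4,0,0,0,0],
    [0,0,0,0,0,0],
  ],
)

```text
time_s: 2.65
tool_pos: [0.5358, 0.2379, 0.2478]
tool_rot: [-3.141, 0.003, 1.734]
wrist_force: [0.4, 0.7, -0.2]
grip_width: 0.0854
```

```bash
python3 - <<'E'
from h import *
s=bot.state();print(s["tool_pos"],s["tool_rot"],s["joints"].round(2))
P=bot.camera_params("wrist");cv2.imwrite("pics/w1.png",bot.camera("wrist"))
for X in[(.560,.138,.068),(.5225,.153,.056),(.641,.2124,.05)]:print(proj(P,X,True))
E
```

```text
[0.5358146  0.23793926 0.24778876] [-3.14111901  0.00330547  1.73397018] [-0.75  0.31  0.36  1.5  -0.11  1.36 -0.23]
[332.13740551 269.9949079 ]
[301.91827928 248.88252485]
[412.55833994 214.63837747]
```

View pics/w1.png

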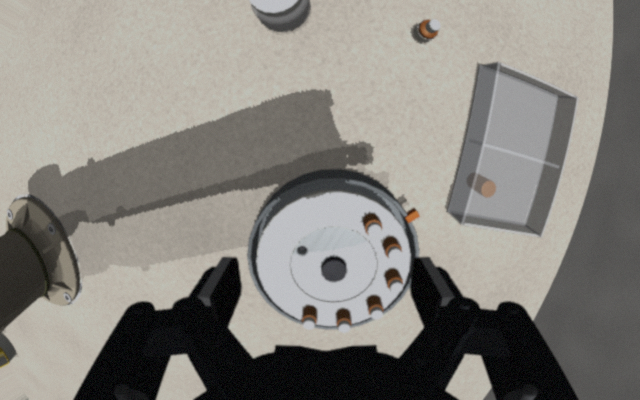

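The wrist view confirms the positions: hub at (333,268), hole at (302,250) and mark at (413,214), within 1–2 px of the predictions. Now I'll measure them precisely.

```bash
python3 - <<'E'
from h import *
P=bot.camera_params("wrist");im=cv2.imread("pics/w1.png").astype(int);gr=im.mean(2)
def blob(m,box):
    u0,v0,u1,v1=box;mm=np.zeros(m.shape,bool);mm[v0:v1,u0:u1]=m[v0:v1,u0:u1]
    v,u=np.nonzero(mm);return u.mean(),v.mean(),len(u)
u,v,n=blob(gr<100,(316,252,350,286));h=onz(P,u,v,.066,True);print(u,v,n,h)
u,v,n=blob(gr<120,(294,242,311,259));o=onz(P,u,v,.054,True);print(u,v,n,o)
u,v,n=blob((im[...,2]-im[...,0]>110),(400,204,422,224));k=onz(P,u,v,.05,True);print(u,v,n,k)
print(np.linalg.norm((o-h)[:2]),np.arctan2(*(o-h)[1::-1]),np.linalg.norm((k-h)[:2]),np.arctan2(*(k-h)[1::-1]))
# disc outline: white
w=(gr>150).astype(np.uint8);w[:, :240]=0
lab=cv2.connectedComponents(w[:, :],connectivity=4)[1];mm=(lab==lab[240,280]).astype(np.uint8);print(mm.sum())
c=max(cv2.findContours(mm,cv2.RETR_EXTERNAL,cv2.CHAIN_APPROX_NONE)[0],key=len);hull=cv2.convexHull(c)[:,0]
W=np.array([onz(P,*q,.058,True)[:2] for q in hull])
A=np.c_[2*W,np.ones(len(W))];s=np.linalg.lstsq(A,(W**2).sum(1),rcond=None)[0];print(s[:2],np.sqrt(s[2]+s[0]**2+s[1]**2),len(W))
E
```

```text
333.4375 268.241935483871 496 [0.56065394 0.14115385 0.066     ]
301.6164383561644 249.97260273972603 73 [0.52168292 0.15220382 0.054     ]
411.96491228070175 216.28070175438597 57 [0.63999468 0.21221866 0.05      ]
0.04050731559202377 2.865301399373386 0.10651366151977233 0.7304295297218271
21435
[0.54970528 0.08544678] 0.1445220714365241 27
```

>>> servo_tool(
  series=[
    [-1,-0.4,0,0,0,0],
    [-1,-0.4,0,0,0,0],
    [-1,-0.4,0,0,0,0],
    [-1,-0.4,0,0,0,0],
    [-1,-0.4,0,0,0,0],
    [-1,-0.3,0,0,0,0],
    [-1,-0.3,0,0,0,0],
    [-1,-0.3,0,0,0,0],
    [-1,-0.3,0,0,0,0],
    [-1,-0.3,0,0,0,0],
  ],
)

```text
time_s: 3.95
tool_pos: [0.4956, 0.0192, 0.2483]
tool_rot: [-3.141, 0.001, 1.74]
wrist_force: [0.2, 0.6, 0.5]
grip_width: 0.0856
```

>>> servo_tool(
  series=[
    [-1,-0.2,0,0,0,0],
    [-1,-0.2,0,0,0,0],
    [-1,-0.2,0,0,0,0],
    [-1,-0.2,0,0,0,0],
    [-1,-0.2,0,0,0,0],
    [-1,-0.2,0,0,0,0],
    [-1,-0.2,0,0,0,0],
    [-1,-0.2,0,0,0,0],
    [-1,-0.2,0,0,0,0],
    [-1,-0.2,0,0,0,0],
  ],
)

```text
time_s: 5.2
tool_pos: [0.4862, -0.1994, 0.2487]
tool_rot: [3.141, 0.001, 1.739]
wrist_force: [1.3, -0.2, -0.1]
grip_width: 0.0853
```

>>> servo_tool(
  series=[
    [-1,-0.1,0,0,0,0],
    [-1,-0.1,0.5,0,0,0],
    [-1,-0.1,1,0,0,0],
    [-1,-0.1,1,0,0,0],
    [-1,-0.1,1,0,0,0],
    [0,0,0,0,0,0],
  ],
)

```text
time_s: 5.95
tool_pos: [0.49, -0.3087, 0.1774]
tool_rot: [3.14, 0.003, 1.736]
wrist_force: [0.2, -0.6, 1.3]
grip_width: 0.0854
```

```bash
python3 - <<'E'
from h import *
s=bot.state();print(s["tool_pos"],s["tool_rot"],s["joints"].round(2))
P=bot.camera_params("wrist");im=bot.camera("wrist");cv2.imwrite("pics/w2.png",im)
im=im.astype(int)
print(proj(P,(.4928,-.302,.088),True),proj(P,(.4928,-.302,.044),True))
m=((im[...,2]>110)&(im[...,1]<70)).astype(np.uint8)
n,l,st,ce=cv2.connectedComponentsWithStats(m)
for i in range(1,n):
    if st[i,4]>15:print(st[i],ce[i],onz(P,*ce[i],.088,True))
E
```

```text
[ 0.49004783 -0.30870779  0.17735223] [3.14043901e+00 2.65662634e-03 1.73629634e+00] [-0.04  0.38  0.7   1.63 -0.26  1.22  0.88]
[330.31823244 204.57776842] [329.54301954 188.53006095]
```

View pics/w2.png

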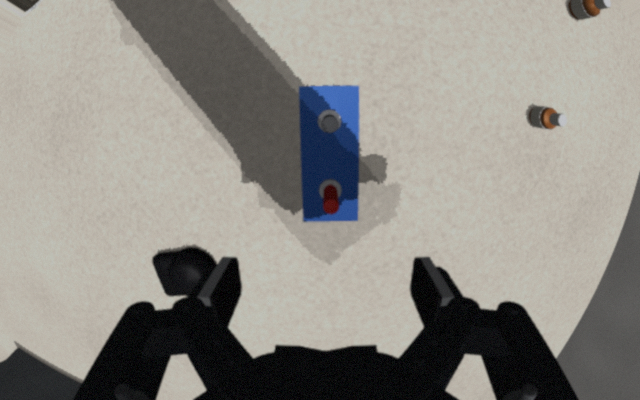

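```bash
python3 - <<'E'
from h import *
P=bot.camera_params("wrist");im=cv2.imread("pics/w2.png")
cv2.imwrite("pics/w2c.png",cv2.convertScaleAbs(cv2.resize(im[165:225,295:365],(700,600),interpolation=cv2.INTER_CUBIC),alpha=1.5))
im=im.astype(int)
m=((im[...,2]-im[...,1]>40)&(im[...,2]-im[...,0]>40)).astype(np.uint8);m[:, :310]=0;m[:,350:]=0
v,u=np.nonzero(m[:230]);print(u.min(),u.max(),v.min(),v.max(),u.mean())
for q in[(330.5,188,.044),(331,206,.088),(195,262,.02),(215,275,.03)]:print(onz(P,*q[:2],q[2],True))
E
```

```text
324 337 186 212 330.2936170212766
[ 0.49456713 -0.30095654  0.044     ]
[ 0.49445556 -0.3026266   0.088     ]
[ 0.36193784 -0.41531102  0.02      ]
[ 0.389338   -0.42009299  0.03      ]
```

View pics/w2c.png

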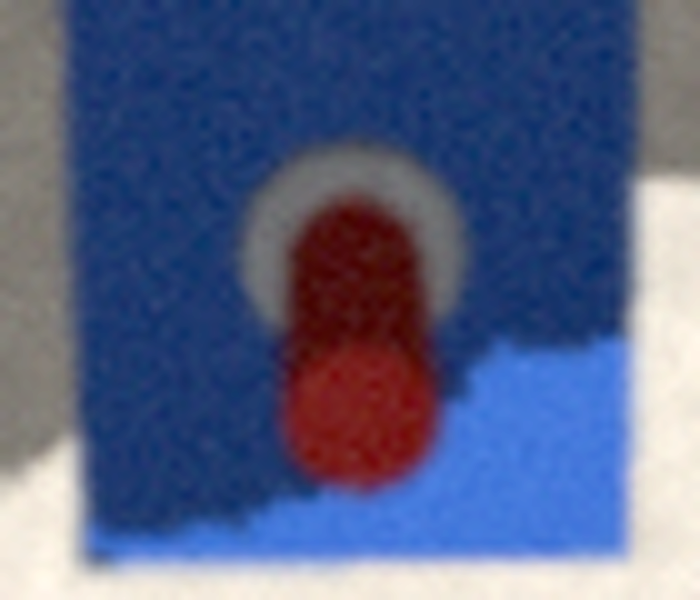

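The pin sits at about (0.494, -0.3025): cap at (330.6,206), shoulder at (330.3,190). The mouse is clear of the fingers. I'll align and go down in one move.

>>> servo_tool(
  series=[
    [0.27,0.25,0.2,0,0,0],
    [0,0,1,0,0,0],
    [0,0,1,0,0,0],
    [0,0,1,0,0,0],
    [0,0,0,0,0,0],
  ],
)

```text
time_s: 6.62
tool_pos: [0.5003, -0.2959, 0.1167]
tool_rot: [3.131, 0.003, 1.746]
wrist_force: [0.1, -0.3, 0.9]
grip_width: 0.0853
```

```bash
python3 - <<'E'
from h import *
s=bot.state();print(s["tool_pos"],s["tool_rot"])
P=bot.camera_params("wrist");im=bot.camera("wrist");cv2.imwrite("pics/w3.png",im)
print(proj(P,(.494,-.3025,.088),True))
E
```

```text
[ 0.50026081 -0.29593235  0.11665728] [3.13102686 0.00314929 1.74601036]
[311.60220247 258.07381904]
```

View pics/w3.png

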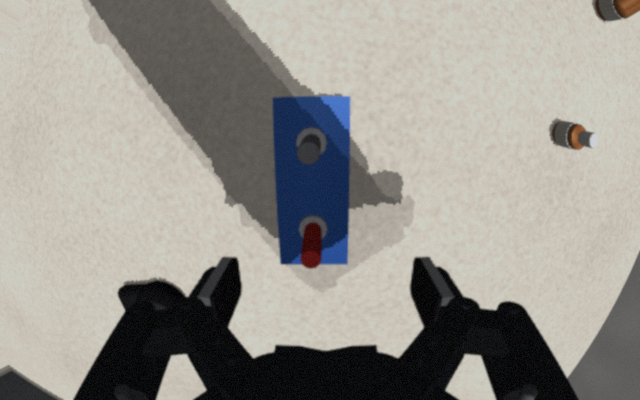

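The cap is at (311,259), as predicted, and the tool overshot by about 6 mm. I'll correct that with small damped steps.

>>> servo_tool(
  series=[
    [-0.13,-0.18,0,0.15,0,0],
    [-0.1,-0.15,0,0,0,0],
    [0,0,0,0,0,0],
    [0,0,0,0,0,0],
  ],
)

```text
time_s: 7.18
tool_pos: [0.4964, -0.3029, 0.121]
tool_rot: [3.137, 0.007, 1.747]
wrist_force: [0.8, 0.3, 0.1]
grip_width: 0.0854
```

>>> servo_tool(
  series=[
    [0,-0.12,0.5,0,0,0],
    [0,0,0,0,0,0],
  ],
)

```text
time_s: 7.42
tool_pos: [0.4938, -0.3033, 0.1102]
tool_rot: [3.137, 0.006, 1.747]
wrist_force: [-0.5, -0.0, -0.4]
grip_width: 0.0856
```

>>> servo_tool(
  series=[
    [0,0,0,0,0,0],
  ],
)

```text
time_s: 7.55
tool_pos: [0.4937, -0.3033, 0.11]
tool_rot: [3.137, 0.006, 1.746]
wrist_force: [0.5, -0.4, -0.3]
grip_width: 0.0852
```

```bash
python3 - <<'E'
from h import *
for i in range(3):
  s=bot.state();print(s["time_s"],s["tool_pos"],s["tool_rot"])
E
```

```text
7.55 [ 0.4937027  -0.30333404  0.10998143] [3.13696272 0.00624623 1.74639259]
7.55 [ 0.4937027  -0.30333404  0.10998143] [3.13696272 0.00624623 1.74639259]
7.55 [ 0.4937027  -0.30333404  0.10998143] [3.13696272 0.00624623 1.74639259]
```

>>> servo_tool(
  series=[
    [0,0,0.4,0.06,0.09,0],
    [0,0,0.4,0,0,0],
    [0,0,0.4,0,0,0],
    [0,0,0.4,0,0,0],
    [0,0,0.3,0,0,0],
    [0,0,0,0,0,0],
  ],
)

```text
time_s: 8.3
tool_pos: [0.4935, -0.303, 0.0685]
tool_rot: [-3.141, -0.001, 1.747]
wrist_force: [0.1, -0.6, -0.0]
grip_width: 0.085
```

```bash
python3 - <<'E'
from h import *
s=bot.state();print(s["tool_pos"],s["tool_rot"])
P=bot.camera_params("wrist");im=bot.camera("wrist");cv2.imwrite("pics/w4.png",im)
print(proj(P,(.494,-.3025,.088),True))
E
```

```text
[ 0.49346275 -0.30299219  0.06846186] [-3.14052307e+00 -1.21688123e-03  1.74662841e+00]
[326.23280114 300.02204585]
```

View pics/w4.png

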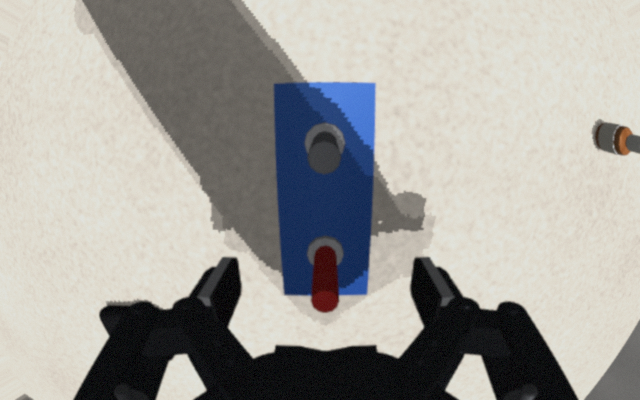

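The pin is centred between the open pads, with its cap at (325,301). I'll close the gripper now.

>>> servo_tool(
  series=[
    [0,0,0,0,0,0],
    [0,0,0,0,0,0],
    [0,0,0,0,0,0],
    [0,0,0,0,0,0],
    [0,0,0,0,0,0],
    [0,0,0,0,0,0],
    [0,0,0,0,0,0],
    [0,0,0,0,0,0],
  ],
  hand=1,
  grip_force=40,
)

```text
time_s: 9.35
tool_pos: [0.4942, -0.3034, 0.0698]
tool_rot: [3.141, 0.0, 1.747]
wrist_force: [-0.3, -0.1, -0.1]
grip_width: 0.0105
```

>>> servo_tool(
  series=[
    [0,0,-0.4,0,0,0],
    [0,0,-0.6,0,0,0],
    [0,0,-0.8,0,0,0],
    [0,0,-1,0,0,0],
    [0,0,-1,0,0,0],
    [0,0,-1,0,0,0],
    [0,0,-0.6,0,0,0],
    [0,0,0,0,0,0],
  ],
)

```text
time_s: 10.35
tool_pos: [0.4946, -0.3045, 0.1881]
tool_rot: [3.136, 0.003, 1.746]
wrist_force: [-0.7, -0.0, -0.3]
grip_width: 0.0106
```

```bash
python3 - <<'E'
from h import *
s=bot.state();print(s["tool_pos"],s["tool_rot"],s["wrist_force"],s["grip_width"])
P=bot.camera_params("wrist");im=bot.camera("wrist");cv2.imwrite("pics/w5.png",im)
E
```

```text
[ 0.49457243 -0.30446155  0.1880592 ] [3.13648375e+00 2.62356485e-03 1.74571521e+00] [-0.65026652 -0.00564419 -0.25047264] 0.010631770468389281
```

View pics/w5.png

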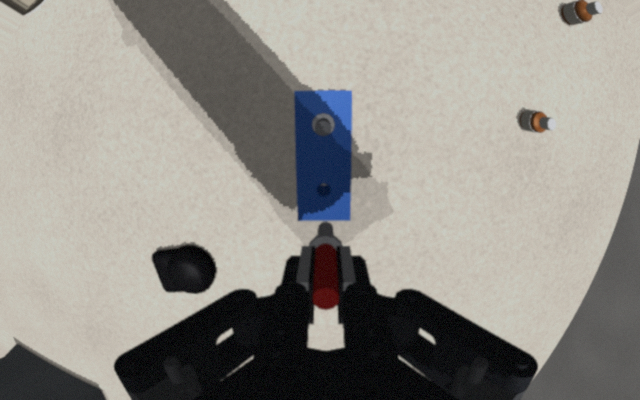

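The pin is held upright, with its foot at (325,228), and the spare is undisturbed. I'll carry it to the disc.

>>> servo_tool(
  series=[
    [0.5,0.1,0,0,0,0],
    [1,0.25,0,0,0,0],
    [1,0.25,0,0,0,0],
    [1,0.25,0,0,0,0],
    [1,0.25,0,0,0,0],
    [1,0.25,0,0,0,0],
    [1,0.25,0,0,0,0],
    [1,0.25,0,0,0,0],
    [1,0.25,0,0,0,0],
    [1,0.25,0,0,0,0],
  ],
)

```text
time_s: 11.65
tool_pos: [0.5025, -0.0956, 0.1785]
tool_rot: [-3.131, -0.004, 1.748]
wrist_force: [-0.4, -0.1, -0.8]
grip_width: 0.0111
```

>>> servo_tool(
  series=[
    [1,0.25,0,0,0,0],
    [1,0.25,0,0,0,0],
    [1,0.25,0,0,0,0],
    [1,0.25,0,0,0,0],
    [1,0.25,0,0,0,0],
    [1,0.25,0,0,0,0],
    [1,0.25,0,0,0,0],
    [0.7,0.2,0,0,0,0],
    [0.3,0.1,0,0,0,0],
    [0,0,0,0,0,0],
  ],
)

```text
time_s: 12.9
tool_pos: [0.5073, 0.0823, 0.171]
tool_rot: [-3.117, -0.005, 1.756]
wrist_force: [-0.0, -0.7, -0.6]
grip_width: 0.0106
```

>>> servo_tool(
  series=[
    [0.5,0.22,0,-0.2,-0.05,0],
    [0.5,0.22,0,-0.15,0,0],
    [0.5,0.22,0,0,0,0],
    [0.5,0.22,0,0,0,0],
    [0.5,0.22,0,0,0,0],
    [0.3,0.2,0,0,0,0],
    [0,0,0,0,0,0],
  ],
)

```text
time_s: 13.78
tool_pos: [0.5239, 0.1454, 0.171]
tool_rot: [3.14, -0.001, 1.755]
wrist_force: [0.3, -1.1, -0.6]
grip_width: 0.0109
```

>>> servo_tool(
  series=[
    [0,0,0,0,0,0],
  ],
)

```text
time_s: 13.9
tool_pos: [0.5239, 0.145, 0.171]
tool_rot: [3.14, -0.001, 1.754]
wrist_force: [-0.6, -0.1, -0.8]
grip_width: 0.0109
```

```bash
python3 - <<'E'
from h import *
s=bot.state();print(s["tool_pos"],s["tool_rot"],s["wrist_force"],s["grip_width"])
P=bot.camera_params("wrist");im=bot.camera("wrist");cv2.imwrite("pics/w6.png",im)
Rt=R.from_euler("xyz",s["tool_rot"]).as_matrix();f=s["tool_pos"]+Rt@[0,0,.0638]
print("foot pred",f,proj(P,f,True))
print(proj(P,(.522,.1525,.056),True),proj(P,(.560,.1385,.068),True))
cv2.imwrite("pics/w6c.png",cv2.resize(im[180:320,240:420],(720,560),interpolation=cv2.INTER_CUBIC))
t=bot.camera("top");cv2.imwrite("pics/t6.png",t)
E
```

```text
[0.52394889 0.14498568 0.17095688] [ 3.14003504e+00 -9.26585342e-04  1.75439417e+00] [-0.57944445 -0.14224091 -0.84051668] 0.010934273135811088
foot pred [0.5240358  0.14506195 0.10715698] [325.13426369 225.89987974]
[324.35193874 193.1964498 ] [367.89670223 222.32076427]
```

View pics/w6c.png

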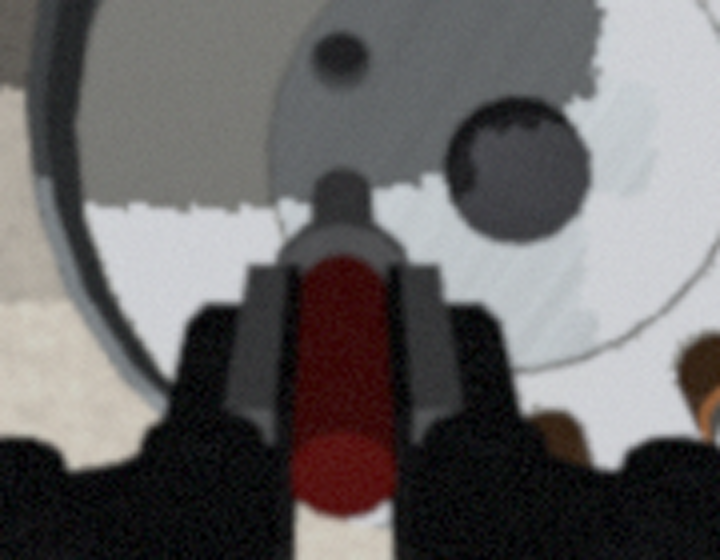

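The hole is at px (325.2,193.9), against a prediction of (324.4,193.2), and the pin foot is at about (325,226). I'll shift about 7 mm along tool x and go lower.

>>> servo_tool(
  series=[
    [0.25,0,0.3,0,0,0],
    [0.12,0,0.4,0,0,0],
    [0,0,0.4,0,0,0],
    [0,0,0.4,0,0,0],
    [0,0,0.2,0,0,0],
    [0,0,0.1,0,0,0],
    [0,0,0,0,0,0],
  ],
)

```text
time_s: 14.88
tool_pos: [0.5221, 0.1519, 0.1318]
tool_rot: [3.141, -0.001, 1.753]
wrist_force: [-0.1, 0.2, -1.6]
grip_width: 0.0106
```

```bash
python3 - <<'E'
from h import *
s=bot.state();print(s["tool_pos"],s["tool_rot"],s["wrist_force"],s["grip_width"])
P=bot.camera_params("wrist");im=bot.camera("wrist");cv2.imwrite("pics/w7.png",im)
Rt=R.from_euler("xyz",s["tool_rot"]).as_matrix();f=s["tool_pos"]+Rt@[0,0,.0638]
print("foot pred",f,proj(P,f,True))
print(proj(P,(.522,.1525,.056),True),proj(P,(.560,.1385,.068),True))
cv2.imwrite("pics/w7c.png",cv2.resize(im[180:300,260:400],(700,600),interpolation=cv2.INTER_CUBIC))
E
```

```text
[0.52208827 0.15189284 0.13183838] [ 3.14109439e+00 -7.33471556e-04  1.75307508e+00] [-0.07019619  0.15711559 -1.60292259] 0.010627178931001041
foot pred [0.52211105 0.15194462 0.0680384 ] [325.19835226 225.92536908]
[325.20599536 218.64802447] [375.54236359 252.50417549]
```

View pics/w7c.png

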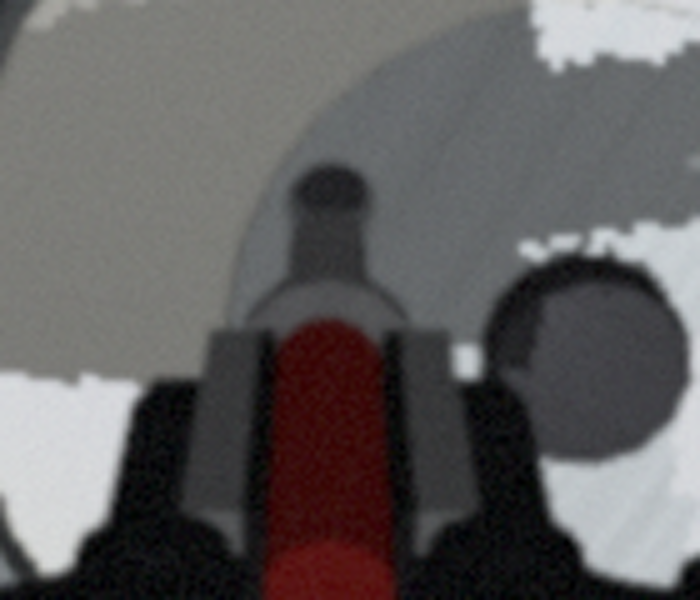

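The hole centre is near px (326,219.8) and the pin axis near (325.2). That is about 0.7 mm short in tool y and otherwise aligned. I'll lower slowly.

>>> servo_tool(
  series=[
    [0,0.04,0.15,0,0,0],
    [0,0,0.15,0,0,0],
    [0,0,0.15,0,0,0],
    [0,0,0.12,0,0,0],
    [0,0,0.1,0,0,0],
    [0,0,0,0,0,0],
  ],
)

```text
time_s: 15.68
tool_pos: [0.5233, 0.1522, 0.1181]
tool_rot: [3.14, -0.001, 1.753]
wrist_force: [-0.2, -0.5, -1.0]
grip_width: 0.0104
```

>>> servo_tool(
  series=[
    [0,0,0.1,0,0,0],
    [0,0,0.1,0,0,0],
    [0,0,0.1,0,0,0],
  ],
)

```text
time_s: 16.05
tool_pos: [0.5233, 0.152, 0.1119]
tool_rot: [3.14, -0.001, 1.753]
wrist_force: [-0.6, -0.7, 0.1]
grip_width: 0.0109
```

```bash
python3 - <<'E'
from h import *
s=bot.state();print(s["tool_pos"],s["tool_rot"],s["wrist_force"],s["torque"])
im=bot.camera("wrist");cv2.imwrite("pics/w8c.png",cv2.resize(im[180:300,260:400],(700,600),interpolation=cv2.INTER_CUBIC))
E
```

```text
[0.52334748 0.15200993 0.11191208] [ 3.13996786e+00 -9.71014033e-04  1.75294699e+00] [-0.64957365 -0.69099117  0.0850982 ] [-0.05158048  0.11499636  0.00452224]
```

View pics/w8c.png

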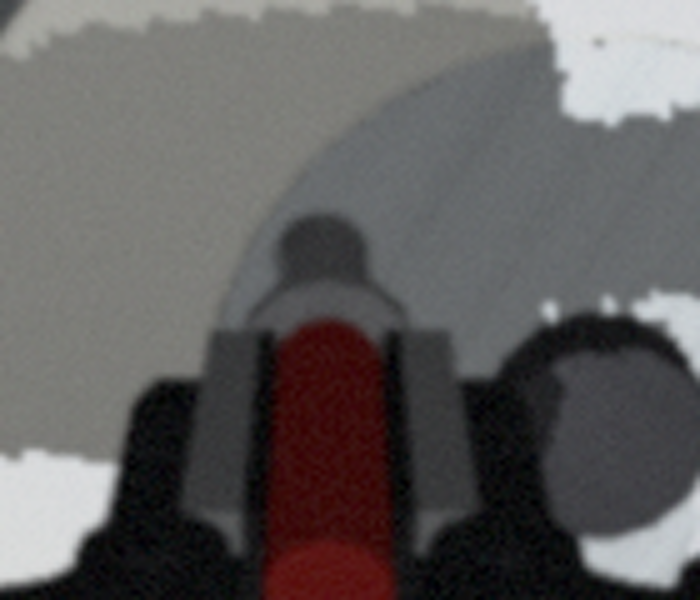

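The shank fills the hole with only small side loads. I'll lower slowly until I feel the plate, expected at TCP z ≈ 0.108.

>>> servo_tool(
  series=[
    [0,0,0.05,0,0,0],
    [0,0,0.05,0,0,0],
    [0,0,0.05,0,0,0],
  ],
)

```text
time_s: 16.48
tool_pos: [0.5233, 0.1521, 0.1085]
tool_rot: [3.14, -0.001, 1.753]
wrist_force: [-1.0, -0.6, -0.1]
grip_width: 0.0111
```

>>> servo_tool(
  series=[
    [0,0,0.04,0,0,0],
    [0,0,0.04,0,0,0],
  ],
)

```text
time_s: 16.73
tool_pos: [0.5236, 0.1521, 0.1075]
tool_rot: [3.14, -0.001, 1.753]
wrist_force: [-3.2, -1.6, 10.3]
grip_width: 0.0109
```

Contact with the plate gives about 10 N, slightly heavier than wanted, plus a small outward load of 3 N. I'll relieve both, then plan the arc in small steps.

>>> servo_tool(
  series=[
    [0.01,-0.03,-0.06,0,0,0],
    [0,0,0,0,0,0],
  ],
)

```text
time_s: 16.98
tool_pos: [0.523, 0.1522, 0.1088]
tool_rot: [3.139, -0.001, 1.753]
wrist_force: [-0.2, -0.6, -1.5]
grip_width: 0.0108
```

```bash
cat > arc.py <<'E'
from h import *
import sys
cx,cy,step,n,z=map(float,sys.argv[1:6]) # step rad (signed), target z TCP
r=float(sys.argv[6]) if len(sys.argv)>6 else .042
s=bot.state();p=s["tool_pos"];rt=s["tool_rot"];Rt=R.from_euler("xyz",rt).as_matrix()
d=p[:2]-[cx,cy];a=np.arctan2(d[1],d[0]);print("t",s["time_s"],"p",p.round(5),"rot",np.round(rt,4),"F",s["wrist_force"].round(1),"r",np.hypot(*d).round(4),"ang",a.round(3))
q=p
for i in range(int(n)):
    a+=step;t=np.array([cx+r*np.cos(a),cy+r*np.sin(a),z])
    print((Rt.T@(t-q)/.02).round(2));q=t
E
python3 arc.py .5619 .1376 -.1 5 .1085
```

```text
t 16.975 p [0.52302 0.15223 0.10883] rot [ 3.1392e+00 -1.3000e-03  1.7530e+00] F [-0.2 -0.6 -1.5] r 0.0415 ang 2.782
[0.19 0.1  0.02]
[0.16 0.13 0.  ]
[0.15 0.15 0.  ]
[0.13 0.16 0.  ]
[0.11 0.18 0.  ]
```

>>> servo_tool(
  series=[
    [0.18,0.1,0.01,0,0,0],
    [0.16,0.13,0,0,0,0],
    [0.15,0.15,0,0,0,0],
  ],
)

```text
time_s: 17.35
tool_pos: [0.5291, 0.1632, 0.1084]
tool_rot: [3.139, -0.001, 1.752]
wrist_force: [-0.1, -1.5, -0.1]
grip_width: 0.0108
```

```bash
python3 arc.py .5619 .1376 -.1 5 .1085
```

```text
t 17.35 p [0.52909 0.16319 0.10838] rot [ 3.1394e+00 -5.0000e-04  1.7522e+00] F [-0.1 -1.5 -0.1] r 0.0416 ang 2.479
[ 0.15  0.15 -0.01]
[0.11 0.18 0.  ]
[0.1  0.19 0.  ]
[0.08 0.2  0.  ]
[0.06 0.2  0.  ]
```

Tracking is clean, with about 1 N of drag. I'll continue.

>>> servo_tool(
  series=[
    [0.14,0.15,-0.01,0,0,0],
    [0.11,0.18,0,0,0,0],
    [0.1,0.19,0,0,0,0],
    [0.08,0.2,0,0,0,0],
  ],
)

```text
time_s: 17.85
tool_pos: [0.5426, 0.1747, 0.1083]
tool_rot: [3.14, 0.0, 1.752]
wrist_force: [0.9, -2.1, -0.9]
grip_width: 0.0111
```

```bash
python3 arc.py .5619 .1376 -.1 6 .1085;python3 - <<'E'
from h import *
cv2.imwrite("pics/w9.png",bot.camera("wrist"))
E
```

```text
t 17.85 p [0.54263 0.17466 0.10834] rot [3.1399e+00 3.0000e-04 1.7521e+00] F [ 0.9 -2.1 -0.9] r 0.0418 ang 2.05
[ 0.06  0.2  -0.01]
[0.03 0.21 0.  ]
[0.01 0.21 0.  ]
[-0.01  0.21  0.  ]
[-0.03  0.21  0.  ]
[-0.05  0.2   0.  ]
```

View pics/w9.png

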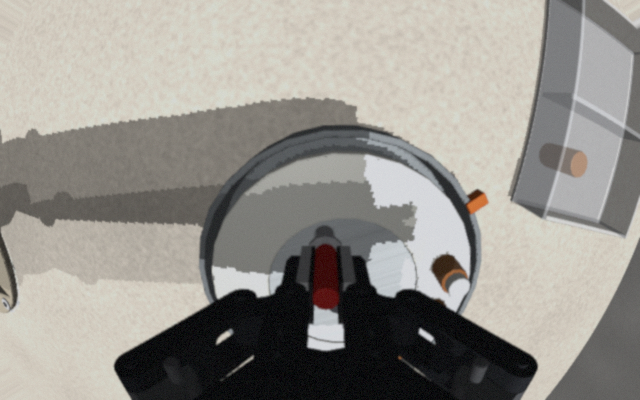

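The disc is turning with the pin: its vials have moved, and the first one is now at (450,270). I'll carry on to just outside the search range, at about 1.5 rad.

>>> servo_tool(
  series=[
    [0.05,0.2,-0.01,0,0,0],
    [0.03,0.21,0,0,0,0],
    [0.01,0.21,0,0,0,0],
    [-0.01,0.21,0,0,0,0],
    [-0.03,0.18,0,0,0,0],
  ],
)

```text
time_s: 18.52
tool_pos: [0.5634, 0.1794, 0.1082]
tool_rot: [3.141, 0.001, 1.752]
wrist_force: [-2.0, -2.8, -1.0]
grip_width: 0.0112
```

```bash
python3 arc.py .5619 .1376 -.06 6 .1078
```

```text
t 18.525 p [0.56344 0.17942 0.10825] rot [3.141e+00 7.000e-04 1.752e+00] F [-2.  -2.8 -1. ] r 0.0419 ang 1.534
[-0.02  0.12  0.02]
[-0.04  0.12  0.  ]
[-0.05  0.12  0.  ]
[-0.05  0.11  0.  ]
[-0.06  0.11  0.  ]
[-0.07  0.11  0.  ]
```

>>> servo_tool(
  series=[
    [-0.03,0.1,0.02,0,0,0],
    [-0.04,0.1,0.01,0,0,0],
  ],
)

```text
time_s: 18.77
tool_pos: [0.568, 0.179, 0.1078]
tool_rot: [3.141, 0.0, 1.752]
wrist_force: [-2.2, -2.2, 1.7]
grip_width: 0.011
```

```bash
python3 arc.py .5619 .1376 -.06 6 .1078 .0417
```

```text
t 18.775 p [0.56798 0.17898 0.10777] rot [3.1410e+00 2.0000e-04 1.7521e+00] F [-2.2 -2.2  1.7] r 0.0418 ang 1.425
[-0.05  0.12 -0.  ]
[-0.05  0.11  0.  ]
[-0.06  0.11  0.  ]
[-0.06  0.11  0.  ]
[-0.07  0.1   0.  ]
[-0.08  0.1   0.  ]
```

Light touch, about 2–3 N. I'll sweep now with a small downward bias and check after every few rows.

>>> servo_tool(
  series=[
    [-0.05,0.11,0.01,0,0,0],
    [-0.06,0.11,0.02,0,0,0],
    [-0.06,0.11,0.02,0,0,0],
  ],
)

```text
time_s: 19.15
tool_pos: [0.5742, 0.1778, 0.1076]
tool_rot: [-3.14, -0.002, 1.753]
wrist_force: [-6.7, -1.0, 7.9]
grip_width: 0.011
```

```bash
python3 arc.py .5619 .1376 -.06 6 .1078 .0417
```

```text
t 19.15 p [0.57419 0.17777 0.10756] rot [-3.1400e+00 -1.8000e-03  1.7532e+00] F [-6.7 -1.   7.9] r 0.042 ang 1.274
[-0.07  0.1  -0.01]
[-0.07  0.11 -0.  ]
[-0.07  0.1  -0.  ]
[-0.08  0.1  -0.  ]
[-0.09  0.09 -0.  ]
[-0.09  0.09 -0.  ]
```

>>> servo_tool(
  series=[
    [-0.07,0.1,0,0,0,0],
    [-0.07,0.1,0.01,0,0,0],
    [-0.08,0.1,0.01,0,0,0],
  ],
)

```text
time_s: 19.52
tool_pos: [0.58, 0.1755, 0.1076]
tool_rot: [-3.138, -0.004, 1.754]
wrist_force: [-4.4, -0.6, 6.6]
grip_width: 0.0107
```

```bash
python3 arc.py .5619 .1376 -.06 6 .1078 .0417
```

```text
t 19.525 p [0.57998 0.17549 0.10759] rot [-3.1379 -0.0037  1.7544] F [-4.4 -0.6  6.6] r 0.042 ang 1.126
[-0.09  0.09 -0.01]
[-0.08  0.09 -0.  ]
[-0.09  0.09 -0.  ]
[-0.09  0.08 -0.  ]
[-0.1   0.08 -0.  ]
[-0.1   0.07 -0.  ]
```

>>> servo_tool(
  series=[
    [-0.08,0.09,0,-0.05,-0.05,0],
    [-0.08,0.09,0.01,0,0,0],
    [-0.09,0.09,0.01,0,0,0],
  ],
)

```text
time_s: 19.9
tool_pos: [0.5855, 0.1727, 0.1076]
tool_rot: [-3.14, -0.002, 1.756]
wrist_force: [-7.0, -0.7, 7.1]
grip_width: 0.0108
```

```bash
python3 arc.py .5619 .1376 -.06 6 .1078 .0417
```

```text
t 19.9 p [0.5855  0.17269 0.1076 ] rot [-3.1398e+00 -2.0000e-03  1.7556e+00] F [-7.  -0.7  7.1] r 0.0423 ang 0.979
[-0.11  0.07 -0.01]
[-0.1   0.08 -0.  ]
[-0.1   0.08 -0.  ]
[-0.1   0.07 -0.  ]
[-0.11  0.06 -0.  ]
[-0.11  0.06 -0.  ]
```

```bash
python3 arc.py .5611 .1374 -.06 6 .1078 .0418
```

```text
t 19.9 p [0.5855  0.17269 0.1076 ] rot [-3.1398e+00 -2.0000e-03  1.7556e+00] F [-7.  -0.7  7.1] r 0.0429 ang 0.966
[-0.13  0.05 -0.01]
[-0.1   0.08 -0.  ]
[-0.1   0.07 -0.  ]
[-0.11  0.07 -0.  ]
[-0.11  0.06 -0.  ]
[-0.11  0.05 -0.  ]
```

>>> servo_tool(
  series=[
    [-0.12,0.06,0,0,0,0],
    [-0.1,0.07,0.01,0,0,0],
    [-0.1,0.07,0.01,0,0,0],
  ],
)

```text
time_s: 20.27
tool_pos: [0.5902, 0.1691, 0.1076]
tool_rot: [-3.139, -0.005, 1.758]
wrist_force: [-6.8, -0.4, 6.0]
grip_width: 0.0109
```

```bash
python3 arc.py .5611 .1374 -.06 6 .1078 .0418
```

```text
t 20.275 p [0.59025 0.16905 0.10762] rot [-3.1394 -0.0047  1.7576] F [-6.8 -0.4  6. ] r 0.043 ang 0.827
[-0.14  0.02 -0.01]
[-0.11  0.07 -0.  ]
[-0.11  0.06 -0.  ]
[-0.11  0.05 -0.  ]
[-0.12  0.05 -0.  ]
[-0.12  0.04 -0.  ]
```

>>> servo_tool(
  series=[
    [-0.14,0.02,0,-0.03,-0.06,0],
    [-0.11,0.06,0.01,0,0,0],
    [-0.11,0.05,0.01,0,0,0],
  ],
)

```text
time_s: 20.65
tool_pos: [0.5947, 0.1641, 0.1076]
tool_rot: [3.14, -0.002, 1.759]
wrist_force: [-3.7, 2.2, 5.6]
grip_width: 0.0109
```

```bash
python3 arc.py .5611 .1374 -.06 6 .1078 .0418
```

```text
t 20.65 p [0.59475 0.16408 0.10762] rot [ 3.1401e+00 -2.4000e-03  1.7593e+00] F [-3.7  2.2  5.6] r 0.0429 ang 0.67
[-0.14  0.   -0.01]
[-0.12  0.05 -0.  ]
[-0.12  0.04 -0.  ]
[-0.12  0.03 -0.  ]
[-0.12  0.03 -0.  ]
[-0.12  0.02 -0.  ]
```

>>> servo_tool(
  series=[
    [-0.13,0.02,0,0,-0.03,0],
    [-0.12,0.05,0.01,0,0,0],
    [-0.12,0.04,0.01,0,0,0],
  ],
)

```text
time_s: 21.02
tool_pos: [0.5989, 0.158, 0.1076]
tool_rot: [3.139, -0.002, 1.76]
wrist_force: [-5.0, 2.7, 5.7]
grip_width: 0.0109
```

```bash
python3 arc.py .5613 .1374 -.06 6 .1078 .0420
```

```text
t 21.025 p [0.59893 0.15801 0.10762] rot [ 3.1388e+00 -1.6000e-03  1.7602e+00] F [-5.   2.7  5.7] r 0.0429 ang 0.501
[-0.13 -0.01 -0.01]
[-0.12  0.03 -0.  ]
[-0.12  0.02 -0.  ]
[-0.13  0.01 -0.  ]
[-0.13  0.01 -0.  ]
[-0.13 -0.   -0.  ]
```

>>> servo_tool(
  series=[
    [-0.13,0,0,0.03,-0.03,0],
    [-0.12,0.02,0.01,0,0,0],
    [-0.12,0.02,0.01,0,0,0],
  ],
)

```text
time_s: 21.4
tool_pos: [0.6021, 0.1496, 0.1069]
tool_rot: [3.14, 0.002, 1.76]
wrist_force: [-0.2, 0.5, -0.6]
grip_width: 0.011
```

```bash
python3 arc.py .5613 .1374 -.06 6 .1078 .0420
```

```text
t 21.4 p [0.60209 0.14964 0.1069 ] rot [3.1396e+00 1.9000e-03 1.7596e+00] F [-0.2  0.5 -0.6] r 0.0426 ang 0.292
[-0.13 -0.02 -0.04]
[-0.13  0.    0.  ]
[-0.13 -0.01  0.  ]
[-0.13 -0.01  0.  ]
[-0.12 -0.02  0.  ]
[-0.12 -0.03  0.  ]
```

The load vanished and z fell to 0.1069, so the tip is entering the bore. I'll stop turning and lower gently.

>>> servo_tool(
  series=[
    [0,0,0.04,0,0,0],
    [0,0,0.04,0,0,0],
  ],
)

```text
time_s: 21.65
tool_pos: [0.6025, 0.1486, 0.1049]
tool_rot: [3.139, 0.003, 1.758]
wrist_force: [-0.4, 1.5, 1.5]
grip_width: 0.0108
```

>>> servo_tool(
  series=[
    [0,0,0.04,0,0,0],
    [0,0,0.04,0,0,0],
  ],
)

```text
time_s: 21.9
tool_pos: [0.6025, 0.1492, 0.1036]
tool_rot: [3.139, 0.002, 1.759]
wrist_force: [-1.8, 1.2, 0.3]
grip_width: 0.0106
```

>>> servo_tool(
  series=[
    [0,0,0.05,0,0,0],
    [0,0,0.05,0,0,0],
  ],
)

```text
time_s: 22.15
tool_pos: [0.6022, 0.1496, 0.1012]
tool_rot: [3.139, 0.002, 1.76]
wrist_force: [-1.4, 0.8, 0.4]
grip_width: 0.0111
```

The foot is now about 18.6 mm below the disc face, inside the bore. The catch comes next, so I'll use small steps.

>>> servo_tool(
  series=[
    [0,0,0.04,0,0,0],
    [0,0,0.04,0,0,0],
  ],
)

```text
time_s: 22.4
tool_pos: [0.6022, 0.1496, 0.0993]
tool_rot: [3.14, 0.002, 1.76]
wrist_force: [-0.9, 1.3, 0.4]
grip_width: 0.0107
```

>>> servo_tool(
  series=[
    [0,0,0.04,0,0,0],
    [0,0,0.04,0,0,0],
  ],
)

```text
time_s: 22.65
tool_pos: [0.6022, 0.1496, 0.0975]
tool_rot: [3.14, 0.002, 1.76]
wrist_force: [-0.8, 1.7, 0.1]
grip_width: 0.0108
```

>>> servo_tool(
  series=[
    [0,0,0.05,0,0,0],
    [0,0,0.05,0,0,0],
  ],
)

```text
time_s: 22.9
tool_pos: [0.6022, 0.1496, 0.0954]
tool_rot: [3.14, 0.002, 1.76]
wrist_force: [-0.4, 1.7, 1.5]
grip_width: 0.0105
```

>>> servo_tool(
  series=[
    [0,0,0.05,0,0,0],
    [0,0,0.05,0,0,0],
  ],
)

```text
time_s: 23.15
tool_pos: [0.6022, 0.1497, 0.0935]
tool_rot: [3.139, 0.002, 1.76]
wrist_force: [-1.7, 0.5, 1.9]
grip_width: 0.0112
```

```bash
python3 - <<'E'
from h import *
im=bot.camera("wrist");cv2.imwrite("pics/w10.png",cv2.resize(im[150:330,220:440],(780,640))[:600])
E
```

```text
(no output)
```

View pics/w10.png

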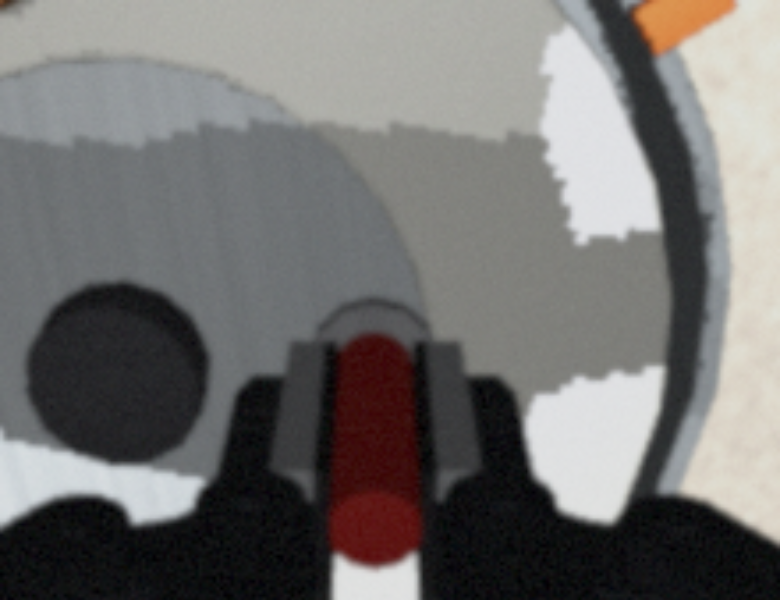

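The shank is hidden and the shoulder is approaching the disc. The pin has not slipped in the pads. About 7 mm remain.

>>> servo_tool(
  series=[
    [0,0,0.05,0,0,0],
    [0,0,0.05,0,0,0],
    [0,0,0.05,0,0,0],
  ],
)

```text
time_s: 23.58
tool_pos: [0.6024, 0.1497, 0.0912]
tool_rot: [3.139, 0.001, 1.76]
wrist_force: [-2.8, 1.7, 4.9]
grip_width: 0.011
```

>>> servo_tool(
  series=[
    [0,0,0.05,0,0,0],
    [0,0,0.05,0,0,0],
  ],
)

```text
time_s: 23.82
tool_pos: [0.6024, 0.1497, 0.0898]
tool_rot: [3.139, 0.001, 1.76]
wrist_force: [-4.0, 0.8, 6.0]
grip_width: 0.011
```

>>> servo_tool(
  series=[
    [0,0,0.05,0,0,0],
    [0,0,0.04,0,0,0],
  ],
)

```text
time_s: 24.08
tool_pos: [0.6024, 0.1497, 0.0882]
tool_rot: [3.139, 0.001, 1.76]
wrist_force: [-2.9, 1.7, 5.1]
grip_width: 0.0108
```

>>> servo_tool(
  series=[
    [0,-0.03,0.03,0,0,0],
    [0,0,0.04,0,0,0],
  ],
)

```text
time_s: 24.32
tool_pos: [0.6024, 0.1496, 0.0874]
tool_rot: [3.137, 0.001, 1.76]
wrist_force: [-4.2, 1.0, 10.3]
grip_width: 0.0106
```

>>> servo_tool(
  series=[
    [0,0,0.04,0,0,0],
    [0,0,0.04,0,0,0],
  ],
)

```text
time_s: 24.58
tool_pos: [0.6024, 0.1497, 0.0872]
tool_rot: [3.137, 0.0, 1.76]
wrist_force: [-4.2, -0.4, 12.0]
grip_width: 0.0106
```

```bash
python3 - <<'E'
from h import *
s=bot.state();print(s["tool_pos"],s["wrist_force"])
P=bot.camera_params("wrist");im=bot.camera("wrist");cv2.imwrite("pics/w11.png",cv2.resize(im[180:310,260:390],(600,600),interpolation=cv2.INTER_CUBIC))
p=s["tool_pos"]
# predicted shoulder-top far edge & disc hole
for z in(.060,.0615,.064):print(z,proj(P,(p[0]-.0018,p[1]+.0098,z),True))
E
```

```text
[0.60238956 0.14971119 0.08723137] [-4.16030893 -0.43630793 12.00147265]
0.06 [324.95681845 234.37542724]
0.0615 [324.9637898  235.50575987]
0.064 [324.97568161 237.4316737 ]
```

View pics/w11.png

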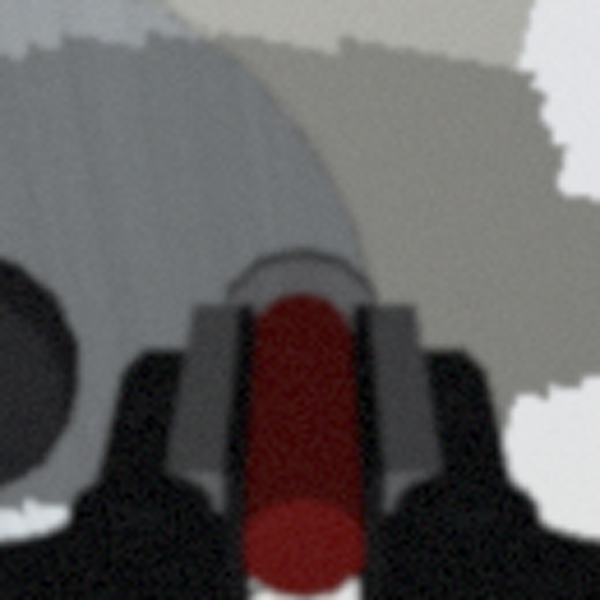

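```bash
python3 - <<'E'
from h import *
a=cv2.imread("pics/w7.png");b=bot.camera("wrist");cv2.imwrite("pics/w12.png",b)
x=np.hstack([cv2.resize(i[220:320,285:365],(400,500),interpolation=cv2.INTER_CUBIC) for i in(a,b)])
cv2.imwrite("pics/cmp.png",cv2.convertScaleAbs(x,alpha=1.5))
for i in(a,b):
    i=i.astype(int);m=(i[...,2]>85)&(i[...,1]<60)&(i[...,0]<60);m[:230]=0;v,u=np.nonzero(m);print(u.mean(),v.mean(),v.min(),v.max(),len(u))
t=bot.camera("top");s=bot.camera("scene");cv2.imwrite("pics/t12.png",t);cv2.imwrite("pics/s12.png",cv2.resize(s[140:230,310:430],(800,600),interpolation=cv2.INTER_CUBIC))
E
```

```text
325.79754601226995 298.20552147239266 268 308 326
323.1505102040816 297.6454081632653 237 308 392
```

View pics/cmp.png

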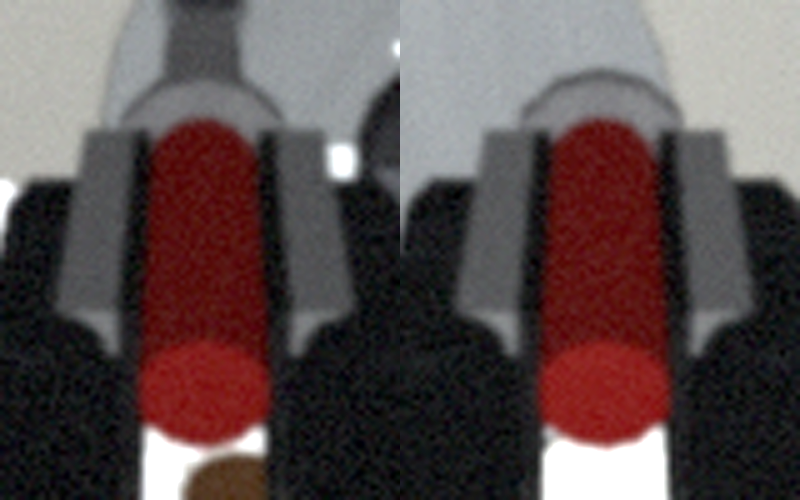

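View pics/s12.png

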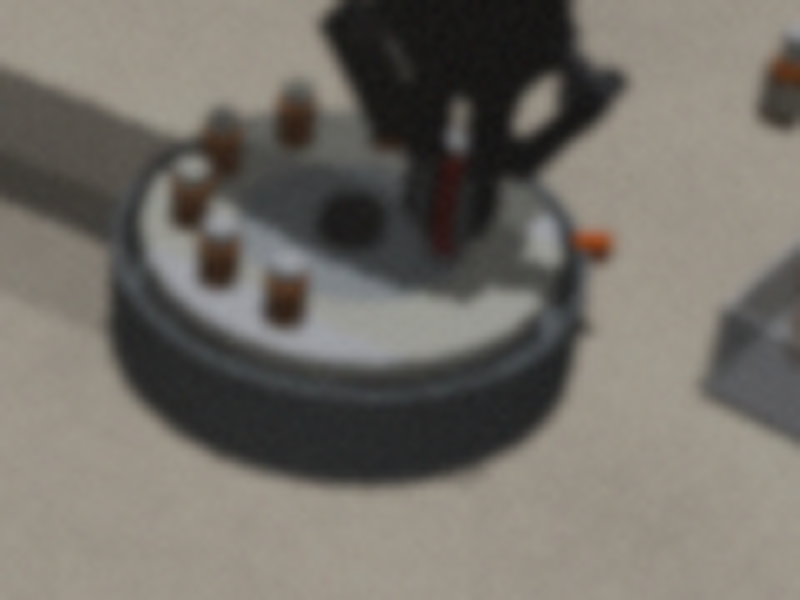

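The cap and shoulder sit exactly as they did in the pads before, so nothing slipped. The foot is about 32.6 mm down and roughly 1.4 mm remains, against friction with a 4 N side load. I'll ease the side load before pressing again.

>>> servo_tool(
  series=[
    [0,-0.05,-0.02,0.06,0,0],
    [0,-0.03,0,0,0,0],
  ],
)

```text
time_s: 25.02
tool_pos: [0.6018, 0.1495, 0.0876]
tool_rot: [3.139, 0.0, 1.759]
wrist_force: [1.3, 2.1, 2.0]
grip_width: 0.0112
```

>>> servo_tool(
  series=[
    [0,0,0.03,0,0,0],
    [0,0,0.03,0,0,0],
  ],
)

```text
time_s: 25.28
tool_pos: [0.6021, 0.1495, 0.0873]
tool_rot: [3.138, 0.0, 1.759]
wrist_force: [-3.4, 1.5, 8.1]
grip_width: 0.0105
```

It stops at the same height. I'll check the moment to see where the load acts, since a finger could be touching the hub.

```bash
python3 - <<'E'
from h import *
s=bot.state();print(s["tool_pos"],s["wrist_force"],s["torque"])
im=bot.camera("wrist");cv2.imwrite("pics/w13.png",cv2.convertScaleAbs(cv2.resize(im[200:360,220:420],(750,600),interpolation=cv2.INTER_CUBIC),alpha=1.8))
E
```

```text
[0.60205326 0.14950934 0.08727342] [-3.3787824   1.45616628  8.10294366] [0.25536699 0.63974101 0.05119887]
```

View pics/w13.png

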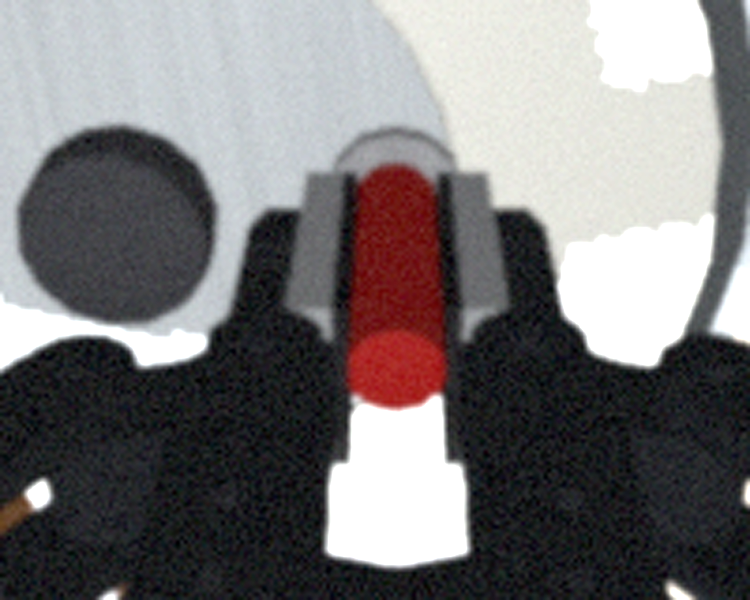

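>>> servo_tool(
  series=[
    [0,-0.02,-0.03,0,0,0],
    [0,0,0,0,0,0],
  ],
)

```text
time_s: 25.58
tool_pos: [0.6017, 0.1495, 0.0875]
tool_rot: [3.138, 0.0, 1.759]
wrist_force: [0.6, 1.0, 3.0]
grip_width: 0.0107
```

```bash
python3 - <<'E'
from h import *
s=bot.state();print(s["tool_pos"],s["wrist_force"],s["torque"])
E
```

```text
[0.60173993 0.14948805 0.08752173] [0.55877837 1.02468657 2.97496051] [ 0.50267996 -0.08413363 -0.02707625]
```

The moment shows the load is on the pin axis, so nothing is touching the hub. The pin looks slightly tilted in the pads, with its foot side towards +y, and the force agrees with that. I'll shift +y a little and press lightly again.

>>> servo_tool(
  series=[
    [0.04,0,0,0,0,0],
    [0.04,0,0.01,0.04,0,0],
  ],
)

```text
time_s: 25.82
tool_pos: [0.6018, 0.1498, 0.0875]
tool_rot: [3.14, 0.002, 1.758]
wrist_force: [1.5, -0.7, 3.7]
grip_width: 0.0108
```

>>> servo_tool(
  series=[
    [0,-0.01,0.03,0,0,0],
    [0,0,0.02,0,0,0],
  ],
)

```text
time_s: 26.08
tool_pos: [0.6019, 0.1497, 0.0873]
tool_rot: [3.14, 0.002, 1.758]
wrist_force: [-1.7, -0.0, 6.7]
grip_width: 0.0112
```

It stops firmly in the same place. I'll relax, open partway and look at the free pin.

>>> servo_tool(
  series=[
    [0,0,-0.02,0,0,0],
    [0,0,0,0,0,0],
  ],
)

```text
time_s: 26.32
tool_pos: [0.6018, 0.1497, 0.0875]
tool_rot: [3.14, 0.002, 1.758]
wrist_force: [0.9, 0.4, 3.2]
grip_width: 0.0111
```

>>> servo_tool(
  series=[
    [0,0,0,0,0,0],
    [0,0,0,0,0,0],
    [0,0,0,0,0,0],
    [0,0,0,0,0,0],
  ],
  hand=0.2,
)

```text
time_s: 26.82
tool_pos: [0.6005, 0.149, 0.0861]
tool_rot: [-3.139, 0.002, 1.758]
wrist_force: [0.2, 0.2, -0.4]
grip_width: 0.0344
```

```bash
python3 - <<'E'
from h import *
s=bot.state();print(s["tool_pos"],s["wrist_force"],s["grip_width"])
im=bot.camera("wrist");cv2.imwrite("pics/w14.png",im)
E
```

```text
[0.60048624 0.14898328 0.08611583] [ 0.21672858  0.1811737  -0.44840423] 0.03441303988028644
```

View pics/w14.png

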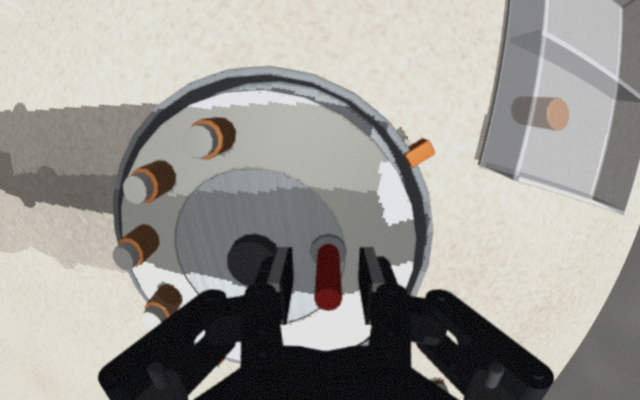

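Released; the pin stands free, with its cap at (328,298). I'll raise clear and measure the cap height.

>>> servo_tool(
  series=[
    [0,0,-0.2,0,0,0],
    [0,0,-0.4,0,0,0],
    [0,0,-0.6,0,0,0],
    [0,0,-0.6,0,0,0],
    [-0.8,0,-0.6,0,0,0],
    [-1,0,-0.4,0,0,0],
    [-0.6,0,-0.3,0,0,0],
    [0,0,0,0,0,0],
    [0,0,0,0,0,0],
  ],
)

```text
time_s: 28.0
tool_pos: [0.6108, 0.0964, 0.154]
tool_rot: [-3.141, 0.003, 1.755]
wrist_force: [0.5, 1.4, 0.7]
grip_width: 0.0341
```

```bash
python3 - <<'E'
from h import *
s=bot.state();print(s["tool_pos"],s["tool_rot"],s["grip_width"])
P=bot.camera_params("wrist");im=bot.camera("wrist");cv2.imwrite("pics/w15.png",im)
for X in[(.603,.150,.056),(.603,.150,.060),(.603,.150,.104)]:print(proj(P,X,True))
u,v=[int(x) for x in proj(P,(.603,.150,.08),True)]
cv2.imwrite("pics/w15c.png",cv2.convertScaleAbs(cv2.resize(im[v-50:v+50,u-60:u+60],(720,600),interpolation=cv2.INTER_CUBIC),alpha=1.3));print(u-60,v-50)
sc=bot.camera("scene");cv2.imwrite("pics/s15.png",cv2.resize(sc[140:230,310:430],(800,600),interpolation=cv2.INTER_CUBIC))
S=bot.camera_params("scene")
for X in[(.603,.150,.060),(.603,.150,.104)]:print("scene",proj(S,X))
E
```

```text
[0.61083841 0.09642298 0.15398038] [-3.14146916e+00  2.99947252e-03  1.75457029e+00] 0.03408661101521668
[328.13011349 137.65652347]
[328.17259262 138.25084825]
[328.76366895 146.54698944]
268 91
scene [375.78169347 177.15008349]
scene [377.51054356 164.6492738 ]
```

View pics/w15c.png

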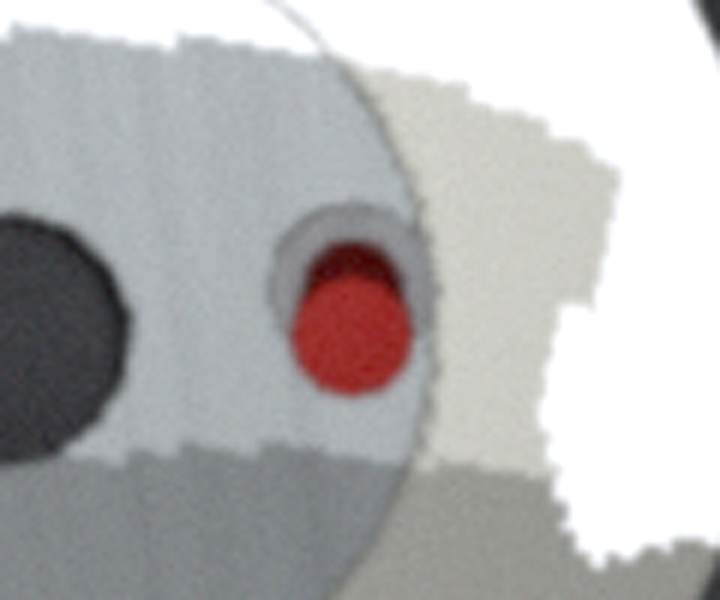

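View pics/s15.png

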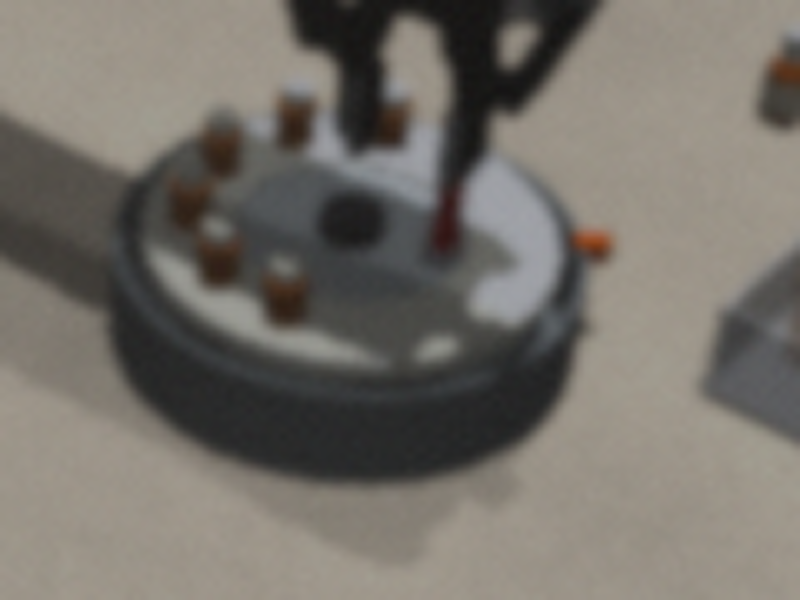

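The pin stands low with its shoulder against the disc, but the picture can't resolve 1–2 mm of height. I'll probe the cap top from above with closed fingertips. If it is flush, contact should come at TCP z ≈ 0.121, and the push also seats it straight.

>>> servo_tool(
  series=[
    [0.4,0,0,0,0,0],
    [0.5,0,0,0,0,0],
    [0.5,0,0,0,0,0],
    [0.5,0,0,0,0,0],
    [0.4,0,0,0,0,0],
    [0.2,0,0,0,0,0],
    [0,0,0,0,0,0],
    [0,0,0,0,0,0],
  ],
  hand=1,
)

```text
time_s: 29.1
tool_pos: [0.5999, 0.1523, 0.1528]
tool_rot: [-3.14, 0.002, 1.759]
wrist_force: [0.3, -0.1, -0.0]
grip_width: -0.0001
```

>>> servo_tool(
  series=[
    [-0.13,0.06,0.2,0,0,0],
    [0,0,0.3,0,0,0],
    [0,0,0.3,0,0,0],
    [0,0,0.2,0,0,0],
    [0,0,0.15,0,0,0],
    [0,0,0.05,0,0,0],
    [0,0,0,0,0,0],
  ],
)

```text
time_s: 29.98
tool_pos: [0.6017, 0.1483, 0.1266]
tool_rot: [-3.139, 0.003, 1.758]
wrist_force: [-0.2, 0.4, -1.3]
grip_width: 0.0001
```

```bash
python3 - <<'E'
from h import *
s=bot.state();print(s["tool_pos"],s["tool_rot"],s["wrist_force"])
im=bot.camera("wrist");cv2.imwrite("pics/w16.png",cv2.convertScaleAbs(cv2.resize(im[200:360,220:420],(750,600),interpolation=cv2.INTER_CUBIC),alpha=1.5))
E
```

```text
[0.60166375 0.14834123 0.12657997] [-3.13900681e+00  3.01492000e-03  1.75752687e+00] [-0.20481765  0.35433711 -1.29239975]
```

View pics/w16.png

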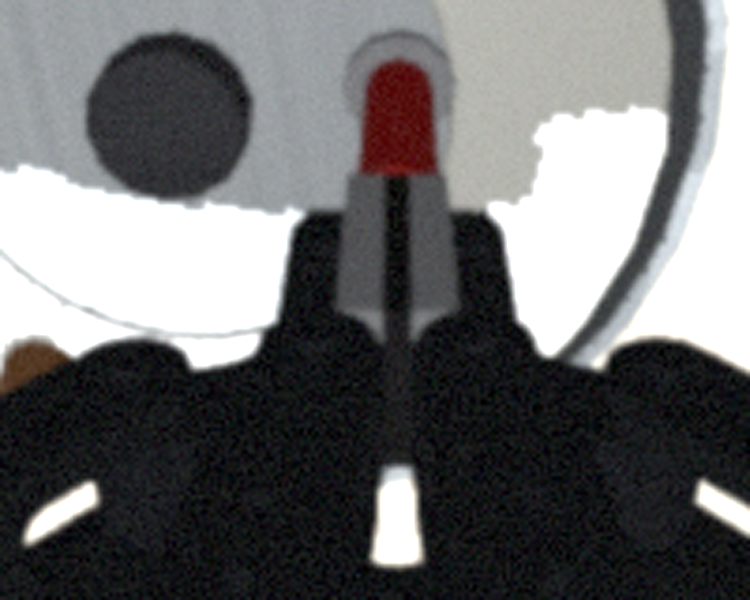

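The closed fingertips are centred over the cap, at (397,175) in the crop. I'll lower in 0.6–1 mm steps.

>>> servo_tool(
  series=[
    [0,0,0.05,0,0,0],
    [0,0,0.05,0,0,0],
    [0,0,0.05,0,0,0],
  ],
)

```text
time_s: 30.4
tool_pos: [0.602, 0.1485, 0.124]
tool_rot: [-3.14, 0.003, 1.758]
wrist_force: [-0.5, -1.1, 0.7]
grip_width: -0.0001
```

>>> servo_tool(
  series=[
    [0,0,0.04,0,0,0],
    [0,0,0.03,0,0,0],
  ],
)

```text
time_s: 30.65
tool_pos: [0.6022, 0.1485, 0.1228]
tool_rot: [-3.141, 0.003, 1.758]
wrist_force: [-0.4, -0.6, 3.2]
grip_width: -0.0
```

>>> servo_tool(
  series=[
    [0,0,0.03,0,0,0],
    [0,0,0.02,0,0,0],
  ],
)

```text
time_s: 30.9
tool_pos: [0.6027, 0.1487, 0.1228]
tool_rot: [3.141, 0.002, 1.758]
wrist_force: [-1.4, -1.2, 5.1]
grip_width: 0.0004
```

Contact is at 0.1228, about 1.5 mm above nominal, which matches the earlier estimate. I'll push gently up to about 10 N along the axis.

>>> servo_tool(
  series=[
    [0,0,0.04,0,0,0],
    [0,0,0.04,0,0,0],
  ],
)

```text
time_s: 31.15
tool_pos: [0.6033, 0.1487, 0.1227]
tool_rot: [3.139, 0.002, 1.758]
wrist_force: [-2.1, -0.2, 9.2]
grip_width: -0.0002
```

>>> servo_tool(
  series=[
    [0,0,0.05,0,0,0],
    [0,0,0.05,0,0,0],
  ],
)

```text
time_s: 31.4
tool_pos: [0.6039, 0.1487, 0.1227]
tool_rot: [3.137, 0.001, 1.757]
wrist_force: [-4.0, 0.0, 10.5]
grip_width: 0.0001
```

This is a hard stop at 0.1227. To measure flushness directly, I'll touch the disc face lightly with the same closed fingertips beside the pin. The cap should sit 48 mm above the face.

>>> servo_tool(
  series=[
    [0,0,-0.3,0.05,0,0],
    [-0.3,0.05,-0.2,0,0,0],
    [-0.4,0.05,0,0,0,0],
    [-0.4,0.05,0,0,0,0],
    [-0.4,0.05,0,0,0,0],
    [-0.2,0.05,0,0,0,0],
    [0,0,0,0,0,0],
    [0,0,0,0,0,0],
  ],
)

```text
time_s: 32.4
tool_pos: [0.6153, 0.1126, 0.1317]
tool_rot: [-3.14, 0.002, 1.756]
wrist_force: [0.2, 0.5, 0.8]
grip_width: -0.0002
```

```bash
python3 - <<'E'
from h import *
s=bot.state();print(s["tool_pos"],s["tool_rot"],s["wrist_force"])
im=bot.camera("wrist");cv2.imwrite("pics/w17.png",im)
E
```

```text
[0.61534688 0.11262909 0.13172405] [-3.14009176e+00  2.05105560e-03  1.75584609e+00] [0.23059026 0.5292158  0.79094565]
```

View pics/w17.png

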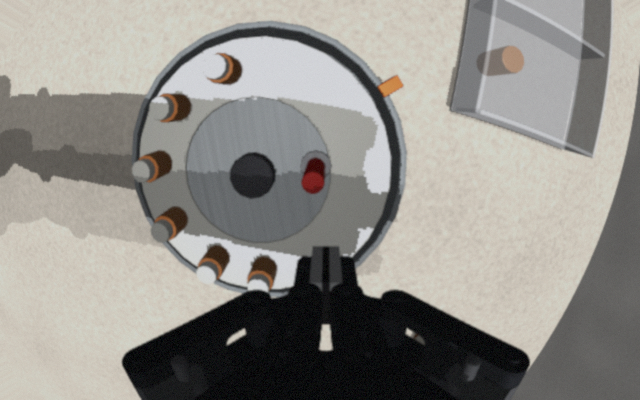

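The nearest vial is at (262,275), left of and behind the fingers. I'll shift towards the pin, away from it, and touch down there.

>>> servo_tool(
  series=[
    [0.3,-0.25,0.4,0,0,0],
    [0.2,-0.16,0.5,0,0,0],
    [0,0,0.5,0,0,0],
    [0,0,0.5,0,0,0],
    [0,0,0.3,0,0,0],
    [0,0,0,0,0,0],
    [0,0,0,0,0,0],
  ],
)

```text
time_s: 33.33
tool_pos: [0.6038, 0.1225, 0.0836]
tool_rot: [-3.138, 0.002, 1.758]
wrist_force: [-0.1, 0.4, -0.3]
grip_width: -0.0002
```

```bash
python3 - <<'E'
from h import *
s=bot.state();print(s["tool_pos"],s["tool_rot"],s["wrist_force"])
im=bot.camera("wrist");cv2.imwrite("pics/w18.png",im)
E
```

```text
[0.60377251 0.1225305  0.08356806] [-3.13836915e+00  1.93585795e-03  1.75768183e+00] [-0.13083258  0.43964099 -0.33220835]
```

View pics/w18.png

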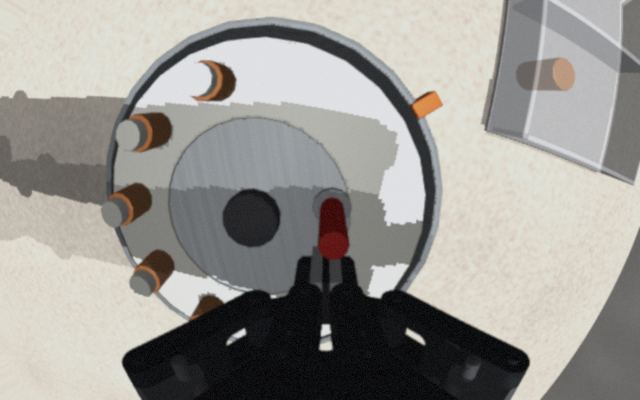

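>>> servo_tool(
  series=[
    [0,0,0.15,0,0,0],
    [0,0,0.1,0,0,0],
    [0,0,0.06,0,0,0],
    [0,0,0.04,0,0,0],
  ],
)

```text
time_s: 33.88
tool_pos: [0.6043, 0.1225, 0.0769]
tool_rot: [-3.14, 0.002, 1.757]
wrist_force: [0.4, 0.5, 0.4]
grip_width: -0.0001
```

>>> servo_tool(
  series=[
    [0,0,0.04,0,0,0],
    [0,0,0.03,0,0,0],
  ],
)

```text
time_s: 34.12
tool_pos: [0.6043, 0.1225, 0.0755]
tool_rot: [-3.14, 0.002, 1.757]
wrist_force: [0.5, -0.5, -0.0]
grip_width: -0.0
```

>>> servo_tool(
  series=[
    [0,0,0.03,0,0,0],
    [0,0,0.02,0,0,0],
  ],
)

```text
time_s: 34.38
tool_pos: [0.6045, 0.1226, 0.075]
tool_rot: [-3.14, 0.002, 1.757]
wrist_force: [-1.6, 0.2, 4.6]
grip_width: 0.0002
```

The disc face is felt at 0.0750 and the cap at 0.1228. The 47.8 mm difference against 48 mm nominal means the shoulder is flush to within about 0.3 mm. I'll retract straight up and take a final look.

>>> servo_tool(
  series=[
    [0,0,-0.2,0,0,0],
    [0,0,-0.5,0,0,0],
    [0,0,-0.8,0,0,0],
    [0,0,-1,0,0,0],
    [0,0,-1,0,0,0],
    [0,0,-1,0,0,0],
    [-0.5,0,-0.5,0,0,0],
    [0,0,0,0,0,0],
    [0,0,0,0,0,0],
    [0,0,0,0,0,0],
  ],
)

```text
time_s: 35.62
tool_pos: [0.607, 0.1114, 0.1829]
tool_rot: [3.14, 0.002, 1.756]
wrist_force: [0.0, -0.8, 0.0]
grip_width: -0.0001
```

```bash
python3 - <<'E'
from h import *
s=bot.state();print(s["tool_pos"],s["tool_rot"],s["wrist_force"])
P=bot.camera_params("wrist");im=bot.camera("wrist");cv2.imwrite("pics/w19.png",im)
for X in[(.6017,.150,.060),(.6017,.150,.104)]:print(proj(P,X,True))
cv2.imwrite("pics/t19.png",bot.camera("top"))
E
```

```text
[0.60698608 0.11136204 0.18291768] [3.14008358e+00 1.69439924e-03 1.75617472e+00] [ 0.00957508 -0.83689349  0.04444988]
[327.46545194 153.13596862]
[327.92004009 163.23081697]
```

View pics/w19.png

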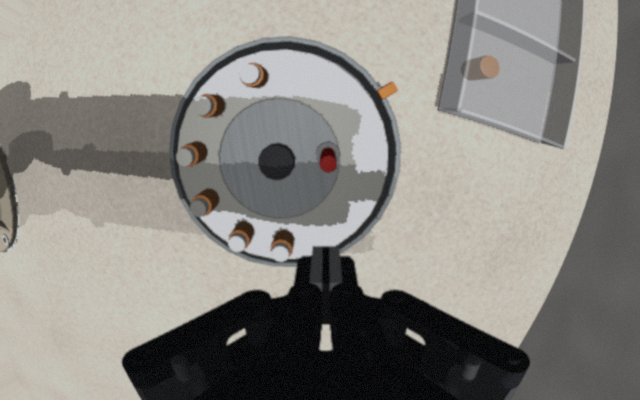

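View pics/t19.png

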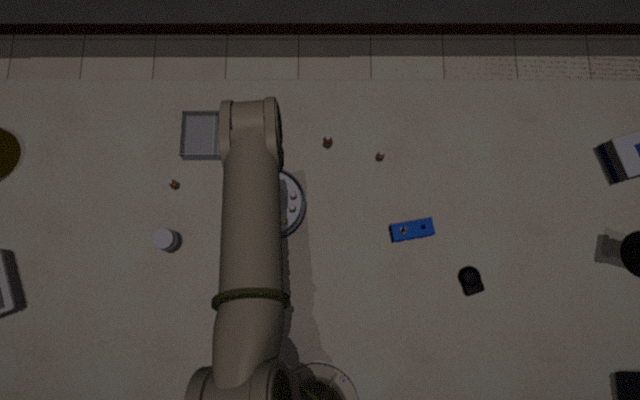

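The wrist view shows the pin upright in the disc, with its cap at (328,160) and shoulder at (327,153), where predicted. In the top view the spare, mouse, vials and jar are where they were. The gripper is clear, so I'll hand in.

```bash
python3 -c "
from cell import bot
print(bot.sign_off())"
```

```text
the job is handed in; nothing more can be done
None
```

I put the red-capped pin through the disc's hole and turned the disc clockwise, pressing mostly with 5–8 N. The pin dropped into the drive plate's bore about 0.45 rad clockwise of the mark. I pressed it down to a hard stop, released it and handed the job in at about 36 s.

**Last checks**
- **Flush:** touching the cap and then the disc face with the closed fingertips gave 47.8 mm between them, against 48 mm nominal. The shoulder is flush to within about 0.3 mm.
- **Pin and gripper:** the pin stands upright where it was predicted, and the gripper is well clear of everything.
- **Bystanders:** the spare, mouse, jar and three loose vials look unmoved in the top view. The arm hid the tray vial there, but it shows in its tray in the wrist view.

**What disagreed or fell short**
- **Height:** the height of the arm's tool at the stop suggested the pin was about 1.5 mm short of home. I trusted the touch measurement instead.
- **Spring catch:** I never felt it as a distinct step. The force readings stayed below 2 N where it should have been, then rose to 5–6 N over the last few millimetres.
- **Push force:** I aimed for 10 N at most. The readings peaked at about 12 N at the stop and about 10 N at first contact with the plate.

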